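# Free the seized blade keeper of an ice shaver and take out the blade

## Robot

A 6-joint arm with a two-finger parallel gripper is mounted at the origin on the work surface. World frame = base frame: x ahead of the robot, y to its left, z up, the work surface at z = 0. Lengths are in m, angles in rad, forces in N, time in s.
With the tool pointing down it reaches from about 0.425 to 0.95 m from the base axis. Payload 3.5 kg.
Tool frame: the origin (TCP) lies at the very end of the fingers, on their centre line; the grasp point (between the pads) lies 19 mm behind it (tcp_to_grasp is the distance from the TCP to the grasp point, in m); z points along the fingers, y is the direction in which the jaws open and shut (so a half turn about z gives the same grasp; the last joint's range is limited). The gripper opens to 85 mm and grips with 20 to 120 N. Pads are 22 mm wide; open, the fingers measure 114 mm over their backs; the gripper's body (76 mm by 85 mm) begins 54 mm behind the grasp point. The pads swing forward as they close: fully open they stand 13 mm farther back than shut.
Start: joints at [1.042, 0.286, 1.577, -0, 1.279, -0.15], TCP at [0.25, 0.627, 0.231] pointing down, gripper open.
Joint ranges: [-2.77, 2.77], [-0.9, 2.22], [0.21, 2.48], [-1.53, 4.67], [0.24, 2.81], [-2.84, 2.84]. Speed limits (rad/s): [2.79, 2.79, 3.14, 3.14, 3.14, 3.14].

## Interface

Orientations are given as a unit quaternion [x, y, z, w].
In Python, from plant import * gives the robot as it stands. The module is installed in compiled form; this text tells all that it offers.
- The arm moves only by the tool arm_command, never from a script. Its argument "steps" is a list of rows, each a list of 3 entries, a list of its own where there are three numbers: the turn, a rotation vector about the tool's x, y, z in rad, then the shift along the tool's x, y, z in m, then the gripper command: -1 is shut, 1 is fully open, values between are in proportion. A call has 1 to 12 rows; each row is the pose to reach, as a shift and turn from the pose measured when the call began, along the tool's axes at that moment; what a row does not reach only later rows make up. A row lasts 1/8 s, in which the tool goes at most 62.5 mm and 10.7 degrees, less where a joint would pass 70% of its speed; a pose out of reach is approached as far as the arm can. A call with a gripper value outside its range is refused whole. The fingers move at their own pace and stop on an object; "force" is the grip in N (left out, the last holds). Time passes only in rows, so rows that repeat a pose let the fingers close. It gives the time, the measured TCP pose, the force and the opening at its end, in the units of the state.
- get_state(): the state, without advancing time (a new reading comes with each control period).
- read_camera(name): name is "scene" or "top"; returns a dict with "frame" (384x512x3 uint8, red, green, blue), "vfov" (degrees; the focal length in pixels is half the picture's height over the tangent of half this angle, whatever the lens; pixels are square), "cx", "cy" (the principal point, pixels), "dist" ([k1, k2, p1, p2, k3] as OpenCV has them; the pictures are not rectified), "position" and "rotation" of the camera in the world. Camera axes: x right, y up, looking along -z (the intrinsics and any distortion apply to the point x, -y, -z); pixel columns grow to the right and rows downward; lengths in m; the calibration is good to about 2 mm. A picture is of the moment at which its call begins. There is no depth.
- sign_off(): hands the job in, once; it reports no verdict.
The state is a dict: "time": time; "qpos": joint angles; "dq": joint speeds; "joint_efforts": joint torques, N m; "eef_pos": TCP position; "tcp_rot": TCP orientation; "contact_force": force on the tool from outside, world axes, zero at the start; "wrist_torque": the same for the moment, N m; "opening": opening from 0.0 (shut) to 1.0 (fully open).
Only numpy, scipy, OpenCV 4.12 (cv2) and the standard library are available. Lean on these libraries where they do the work, as an engineer would, in place of code of your own. Each camera call takes 0.05 s, during which the arm holds its last target.

## Task

The keeper knob on the upturned blade plate of the ice shaver has rusted fast: rock the black bar knob to and fro in small arcs, never hard enough to twist the stud it sits on, until it breaks free, then turn it about a quarter turn anticlockwise so that its steel finger is clear of the blade carrier. Lift the carrier out by its orange tab and lay it down gently, flat on the bottom of the steel tub beside the sharpening stone. Leave everything else where it is.

Things in the scene. Friction and masses are not known exactly. Their poses are not given: they have to be found in the camera images.
- plate: cast aluminium blade plate, underside up: disc of 250 mm diameter in a black rubber cradle ring (264 mm), fixed. Origin: centre of its underside on the table, z up; its upper face is 45 mm above. The keeper knob stands on its centre; the blade carrier lies in a pocket along the plate's -x, between two rails 6 mm high, 2 mm play each side.
- keeper (a joint): knob angle (rad): about 0 at the start, + anticlockwise from above, end stop 1.75. Seized: it turns lightly (0.06 N m) in a small free arc (0.02 to 0.5 rad each way, unequal, unseen), then meets springy stops (10 N m/rad). Pressed 0.2 s at 0.3 to 0.45 N m on the right stop the crust cracks: torque drops, the arc widens, and the other stop is next. 2 to 4 cracks free it; first side unknown.
- stud (a joint): permanent twist (rad) of the thin steel stud in the knob's axis, a grey dot with a red line on top of the knob; 0 when sound. It holds up to 0.65 N m either way; above that it twists and stays twisted; 0.03 rad counts as spoiled.
- keeper_grip (a point): centre of the knob's black bar grip, 60 mm long (x), 12 mm wide (y), 24 mm high (z), on the knob's axis 81 mm above the table; turns with the knob. Bar's underside 69 mm above the table.
- finger_tip (a point): end of the knob's steel keeper finger, on its top face, 59.5 mm above the table: the finger reaches 46 mm from the knob's axis along the grip's -x, 14 mm wide, 4 mm thick, with a round hub of 16 mm radius, and turns with the knob. At 0 it lies over the inner end of the carrier, 2.5 mm above its bar; it is wholly clear of the carrier from 1.0 rad on.
- carrier: blade carrier: steel bar 90 mm long (x), 30 mm wide (y), 8 mm thick (z), a blade screwed on top, an orange upright tab near its outer (-x) end; 0.14 to 0.24 kg. Origin: centre of its underside. It lies loose in its pocket, origin 70 mm from the knob's axis, its inner 20 mm under the keeper's finger; it lifts straight up once the finger is clear.
- carrier_tab (a point): point to grip on the orange tab: 18 mm from the carrier's origin towards its -x, 26 mm above its underside. The tab is 28 mm long (x), 10 mm thick (y) and reaches from 8 to 37 mm above the underside. Axes as the carrier.
- tub: open steel tub, 200 mm (x) by 160 mm (y) by 35 mm high outside, walls and floor 5 mm thick, fixed. Origin: centre of its underside; inner floor 5 mm above. The sharpening stone lies along its +y side; the free part of the floor is centred about 25 mm towards -y from the origin.
- stone: bystander: the grey sharpening stone in the tub, 120 x 36 x 24 mm, long along the tub's x, centred 50 mm towards the tub's +y. Origin: centre of its underside. Must be left where it is.
- brush: bystander: a small cleaning brush lying on the far part of the plate, 140 mm long, 20 mm wide, 18 mm high, across the plate's x, 90 mm from the knob's axis towards the plate's +x. Origin: centre of its underside. Must be left where it is.
- squeeze: bystander: cream squeeze bottle with a red spout, 58 mm wide, 202 mm high, in the sheet pan. Origin: centre of its underside. Must be left where it is.
- pour_pink: bystander: pink syrup bottle with a blue spout, 80 mm wide, 240 mm high, in the sheet pan. Origin: centre of its underside. Must be left where it is.
- pour_yellow: bystander: yellow syrup bottle with a blue spout, 88 mm wide, 220 mm high, in the sheet pan. Origin: centre of its underside. Must be left where it is.
- shaker: bystander: steel shaker, 68 mm wide, 106 mm high. Origin: centre of its underside. Must be left where it is.
- bowl: bystander: white paper bowl, 136 mm wide, 55 mm high. Origin: centre of its underside. Must be left where it is.
- scoop: bystander: aluminium ice scoop, 180 mm long, 62 mm wide, 43 mm high. Origin: centre of its underside. Must be left where it is.
Not all that is in view belongs to the job. Leave any blue or green look-alike of the carrier alone.

How it is judged:
By the outcome, as a careful person would: the job done as asked, in the order asked, and still so for the second after the job is handed in, with the robot touching nothing.
It also fails if it takes over 72 s, if anything falls off the work surface, if the arm or the gripper's body presses on something with over 40 N, if the wrist force passes 120 N, or if a joint passes its speed limit or range.

## Working session

There is one attempt and no reset: what is moved stays moved. The work goes in short steps, Python scripts to look and compute and a tool call to move; the robot and the scene stay as the last step left them, time stands still between calls to the robot, and variables do not carry over. Pictures are saved under pics/ and viewed, and the job is handed in when it is done.

Besides the shell and the picture viewer there is one more tool, called after "Request:" as name(argument=value, ...) on one line, values as JSON. arm_command: Moves the arm, as the interface text tells. Its arguments: {"type":"object","properties":{"steps":{"type":"array"},"force":{"type":"number"}},"required":["steps"]}

```bash
mkdir -p pics; cat > h.py <<'E'
from plant import *
import numpy as np, cv2
def cam(n):
    c=read_camera(n); return c
def K(c):
    f=c["frame"].shape[0]/2/np.tan(np.radians(c["vfov"])/2)
    return np.array([[f,0,c["cx"]],[0,f,c["cy"]],[0,0,1]])
def ray(c,u,v):
    p=cv2.undistortPoints(np.array([[[u,v]]],float),K(c),np.array(c["dist"],float))[0,0]
    d=np.array(c["rotation"]).reshape(3,3)@np.array([p[0],-p[1],-1.0])
    return np.array(c["position"]),d
def onz(c,u,v,z):
    o,d=ray(c,u,v); return o+d*(z-o[2])/d[2]
def proj(c,P):
    R=np.array(c["rotation"]).reshape(3,3)
    q=(np.array(P,float).reshape(-1,3)-c["position"])@R
    q=q*[1,-1,-1]
    return cv2.projectPoints(q.reshape(-1,1,3),np.zeros(3),np.zeros(3),K(c),np.array(c["dist"],float))[0].reshape(-1,2)
def save(c,name,crop=None,s=1):
    im=c["frame"][:,:,::-1]
    if crop: x0,y0,x1,y1=crop; im=im[y0:y1,x0:x1]
    cv2.imwrite("pics/"+name,cv2.resize(im,None,fx=s,fy=s,interpolation=cv2.INTER_CUBIC))
E
python3 - <<'E'
from h import *
for n in("scene","top"):
    c=cam(n); save(c,n+"0.png",s=1.5); print(n,c["vfov"],c["cx"],c["cy"],c["dist"],c["position"],c["rotation"])
print(get_state())
E
```

```text
scene 42.14776456309292 262.84791875918535 191.56146328769643 [-0.14813121  0.          0.          0.          0.        ] [1.54661465 0.27693075 1.34813044] [0.20170634 0.27256346 0.76033011 0.55400527]
top 49.996050925262246 254.99600330125875 185.24672349674395 [0.03796133 0.         0.         0.         0.        ] [ 0.36004128 -0.03405439  1.34046502] [ 0.05032987 -0.05444623 -0.69611738  0.714089  ]
{'time': 0.1, 'qpos': array([ 1.04199562e+00,  2.87135588e-01,  1.57801988e+00,  4.65833887e-06,
        1.27857869e+00, -1.49995282e-01]), 'dq': array([ 0.00120862, -0.00133456, -0.00065046, -0.00124011, -0.00261686,
       -0.0008465 ]), 'joint_efforts': array([ 1.44046226e-03, -4.07292795e+01, -2.93700206e+01, -1.41466853e-04,
        3.37169608e-03, -3.30219052e-05]), 'eef_pos': array([0.24929306, 0.6266502 , 0.23005228]), 'tcp_rot': array([ 1.88272877e-01,  9.82116173e-01, -1.00892937e-03, -3.58576887e-04]), 'contact_force': array([-0.38331837,  0.49393562, -0.07603812]), 'wrist_torque': array([ 0.033575  , -0.03400361, -0.02010104]), 'opening': 0.9976821780122145}
```

Rotation is a quaternion.

```bash
sed -i 's/np.array(c\["rotation"\]).reshape(3,3)/RR.from_quat(c["rotation"]).as_matrix()/; 2a from scipy.spatial.transform import Rotation as RR' h.py; cat h.py | head -20
```

```text
from plant import *
import numpy as np, cv2
from scipy.spatial.transform import Rotation as RR
def cam(n):
    c=read_camera(n); return c
def K(c):
    f=c["frame"].shape[0]/2/np.tan(np.radians(c["vfov"])/2)
    return np.array([[f,0,c["cx"]],[0,f,c["cy"]],[0,0,1]])
def ray(c,u,v):
    p=cv2.undistortPoints(np.array([[[u,v]]],float),K(c),np.array(c["dist"],float))[0,0]
    d=RR.from_quat(c["rotation"]).as_matrix()@np.array([p[0],-p[1],-1.0])
    return np.array(c["position"]),d
def onz(c,u,v,z):
    o,d=ray(c,u,v); return o+d*(z-o[2])/d[2]
def proj(c,P):
    R=RR.from_quat(c["rotation"]).as_matrix()
    q=(np.array(P,float).reshape(-1,3)-c["position"])@R
    q=q*[1,-1,-1]
    return cv2.projectPoints(q.reshape(-1,1,3),np.zeros(3),np.zeros(3),K(c),np.array(c["dist"],float))[0].reshape(-1,2)
def save(c,name,crop=None,s=1):
```

View pics/scene0.png

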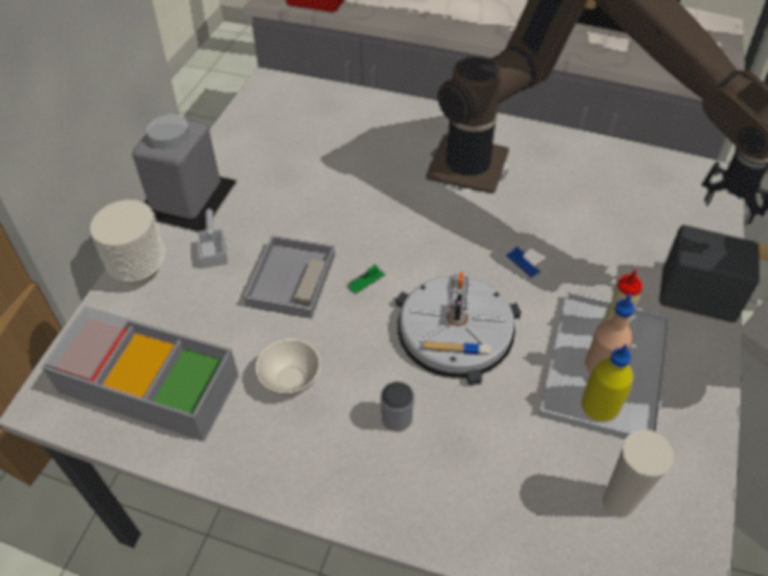

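View pics/top0.png

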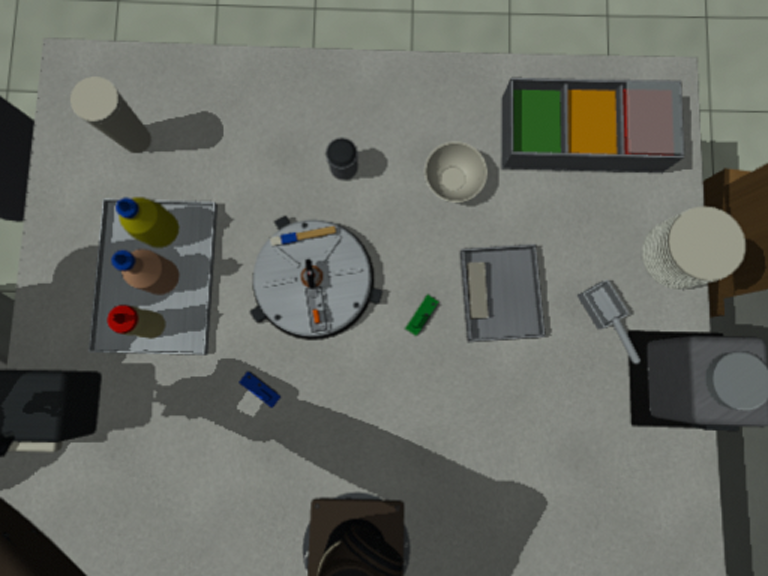

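Both views show the plate (top view about (209,185) in native pixels) with the black knob at its centre and the orange tab at about (211,210). The tub is at (336,195).

Things that could be mistaken for the carrier:
- **Orange-tabbed bar** in the plate pocket at (211,207): this one fits the description.
- **Green piece** at (281,210): look-alike.
- **Blue piece** at (173,259): look-alike.
- **Orange ingredient bin** at (396,81): not a carrier.

Next is the close crop check.

```bash
python3 - <<'E'
from h import *
c=cam("top"); save(c,"t1.png",(160,140,260,230),8)
c=cam("scene"); save(c,"s1.png",(255,170,355,260),8)
E
```

```text
(no output)
```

View pics/t1.png

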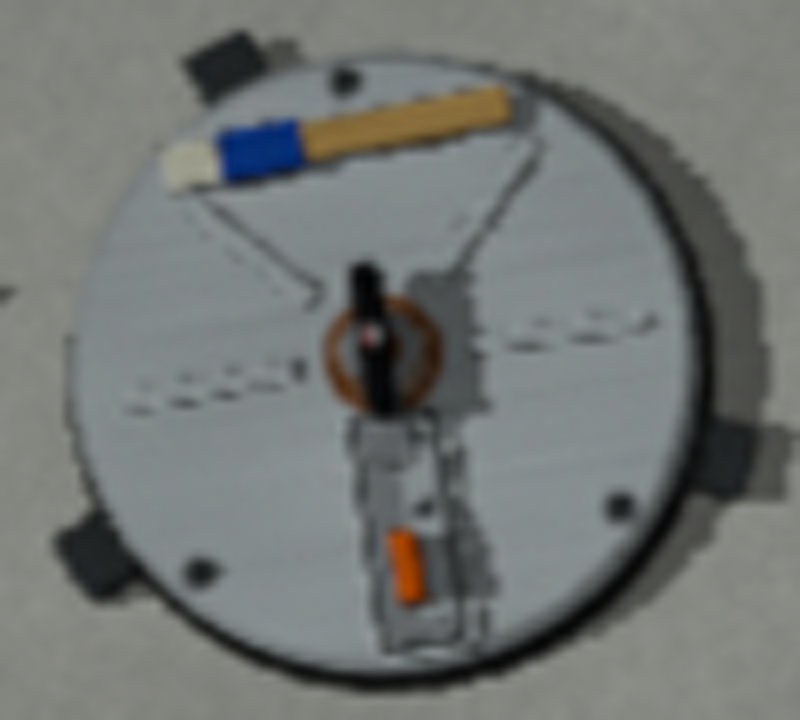

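View pics/s1.png

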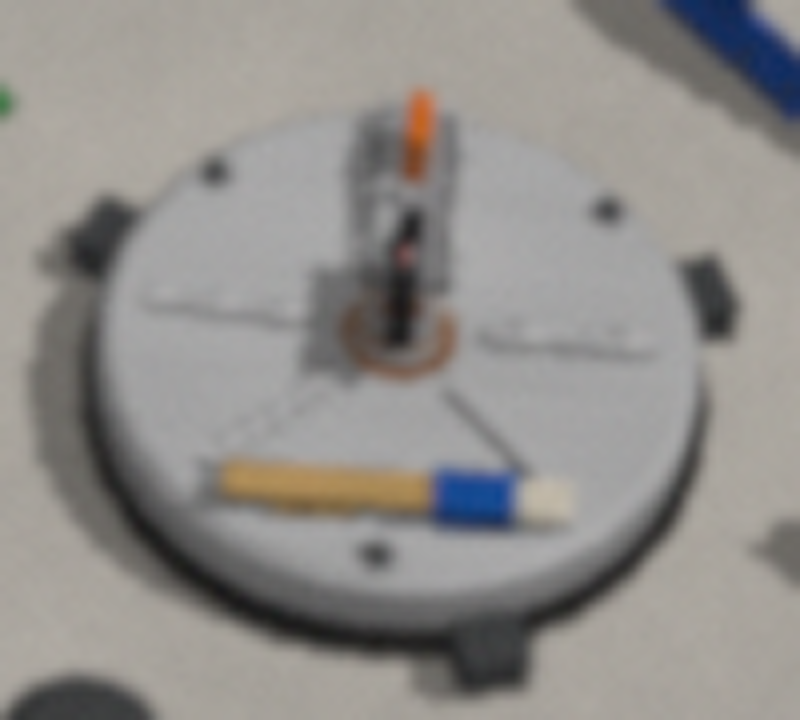

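The close crop shows the carrier with its orange tab at native top (210.7,210.6). The finger lies over its inner end, and the knob's red mark is at (206,181.5). That confirms the choice, so now I measure.

```bash
cat > m.py <<'E'
from h import *
def blob(c,lo,hi,box):
    im=cv2.cvtColor(c["frame"],cv2.COLOR_RGB2HSV); m=cv2.inRange(im,np.array(lo),np.array(hi))
    k=np.zeros_like(m); x0,y0,x1,y1=box; k[y0:y1,x0:x1]=m[y0:y1,x0:x1]
    ys,xs=np.nonzero(k); return xs,ys
E
python3 - <<'E'
from m import *
def ax(xs,ys,f):
    P=np.array([f(x,y) for x,y in zip(xs,ys)])[:,:2]; m=P.mean(0); w,v=np.linalg.eigh(np.cov((P-m).T)); return m.round(4),np.degrees(np.arctan2(v[1,1],v[0,1])).round(1),(P@v[:,1]).ptp() if hasattr(P,'ptp') else np.ptp(P@v[:,1]), np.ptp(P@v[:,0])
t=cam("top"); s=cam("scene")
for c,bt,n in((t,(195,195,225,225),"top"),(s,(295,170,320,200),"scene")):
    xs,ys=blob(c,(3,150,90),(20,255,255),bt); print(n,"orange",len(xs),xs.mean(),ys.mean(),ax(xs,ys,lambda x,y:onz(c,x,y,.082 if n=="top" else .07)))
# knob bar black
xs,ys=blob(t,(0,0,0),(180,255,45),(198,168,214,194)); print("knob",len(xs),xs.mean(),ys.mean(),ax(xs,ys,lambda x,y:onz(t,x,y,.093)))
xs,ys=blob(s,(0,0,0),(180,255,45),(300,192,312,216)); print("knob s",len(xs),xs.mean(),ys.mean(),ax(xs,ys,lambda x,y:onz(s,x,y,.09)))
# red dot
for c,b in((t,(198,168,214,194)),(s,(300,190,312,210))):
    f=c["frame"].astype(int); x0,y0,x1,y1=b
    r=(f[:,:,0]-f[:,:,1])[y0:y1,x0:x1]; g=f.sum(2)[y0:y1,x0:x1]
    i=np.unravel_index(r.argmax(),r.shape); print("red",i[1]+x0,i[0]+y0,r.max(), onz(c,i[1]+x0,i[0]+y0,.094))
for c,u,v in((t,206,181.6),(s,304.9,200.8)): print(onz(c,u,v,.094))
# plate disc: ellipse from crop ext
print("plate top face", [onz(t,160+u/8-.44,140+v/8-.44,.045).round(4) for u,v in((385,52),(700,350),(385,680),(72,350))])
print("plate scn", [onz(s,255+u/8-.44,170+v/8-.44,.045).round(4) for u,v in((400,110),(705,355),(395,600),(100,350))])
# brush
xs,ys=blob(t,(8,80,90),(30,255,255),(180,150,225,165));print("wood",ax(xs,ys,lambda x,y:onz(t,x,y,.06)))
# tub
save(t,"tub.png",(300,155,375,235),8); save(s,"tubs.png",(155,150,235,220),8)
E
```

```text
top orange 28 210.42857142857142 210.17857142857142 (array([0.4675, 0.0953]), np.float64(-165.3), np.float64(0.026047264995696373), np.float64(0.009567150496699456))
scene orange 17 306.94117647058823 186.0 (array([0.4672, 0.0938]), np.float64(-173.8), np.float64(0.03570345531175845), np.float64(0.006614612742824447))
knob 78 207.0897435897436 183.43589743589743 (array([0.5483, 0.1077]), np.float64(-165.0), np.float64(0.06017448959558258), np.float64(0.025781042262317713))
knob s 17 304.5882352941176 207.41176470588235 (array([0.5735, 0.112 ]), np.float64(-169.9), np.float64(0.05793842044050446), np.float64(0.005137529921877096))
red 202 187 35 [0.53672517 0.12265352 0.094     ]
red 306 190 49 [0.50517056 0.09860252 0.094     ]
[0.55372695 0.11117576 0.094     ]
[0.55022262 0.10665818 0.094     ]
plate top face [array([0.6773, 0.1163, 0.045 ]), array([ 0.5593, -0.0138,  0.045 ]), array([0.4254, 0.1058, 0.045 ]), array([0.5527, 0.2351, 0.045 ])]
plate scn [array([0.4369, 0.0793, 0.045 ]), array([0.5265, 0.2328, 0.045 ]), array([0.682 , 0.1418, 0.045 ]), array([ 0.6004, -0.0049,  0.045 ])]
wood (array([0.6451, 0.1047]), np.float64(103.1), np.float64(0.08126176736889491), np.float64(0.014078541437596348))
```

```bash
python3 - <<'E'
from m import *
t=cam("top"); s=cam("scene")
T=lambda u,v,z:onz(t,160+u/8-.44,140+v/8-.44,z)
S=lambda u,v,z:onz(s,255+u/8-.44,170+v/8-.44,z)
def ang(a,b): d=b-a; return np.degrees(np.arctan2(d[1],d[0])).round(1),np.linalg.norm(d).round(4)
print("brush T",ang(T(165,165,.06),T(510,105,.06)),"S",ang(S(570,498,.06),S(222,476,.06)))
print("dashes T",ang(T(125,408,.045),T(655,320,.045)),"S",ang(S(655,353,.045),S(140,300,.045)))
print("knob T",ang(T(384,412,.093),T(363,264,.093)),"S",ang(S(413,210,.09),S(396,345,.09)))
print("tab T",ang(T(410,604,.082),T(398,530,.082)))
print("carrier left edge T",ang(T(387,650,.053),T(358,430,.053)))
print("rings", T(383,350,.046),S(398,325,.046))
k=(T(384,412,.093)+T(363,264,.093))/2; print("knob mid",k)
# triangulate stud top
def tri(a,b):
    (o1,d1),(o2,d2)=a,b; A=np.c_[d1,-d2]; x=np.linalg.lstsq(A,o2-o1,rcond=None)[0]; p,q=o1+d1*x[0],o2+d2*x[1]; return (p+q)/2,np.linalg.norm(p-q)
print(tri(ray(t,206,181.6),ray(s,304.9,200.8)))
print("tab top centre", tri(ray(t,160+405/8-.44,140+567/8-.44),ray(s,255+421/8-.44,170+98/8-.44)))
print("tubT",[onz(t,u,v,.035).round(4) for u,v in((307,165),(361,163.5),(365,223),(312,228))])
E
```

```text
brush T (np.float64(-78.3), np.float64(0.1382)) S (np.float64(-76.6), np.float64(0.1377))
dashes T (np.float64(-78.9), np.float64(0.2124)) S (np.float64(-79.5), np.float64(0.2133))
knob T (np.float64(10.4), np.float64(0.058)) S (np.float64(9.1), np.float64(0.0699))
tab T (np.float64(11.5), np.float64(0.0288))
carrier left edge T (np.float64(9.9), np.float64(0.0873))
rings [0.55581011 0.11198779 0.046     ] [0.55104048 0.10834023 0.046     ]
knob mid [0.55334524 0.11052272 0.093     ]
(array([0.55341888, 0.10894646, 0.09870552]), np.float64(0.003457528024076379))
tab top centre (array([0.46627615, 0.09400566, 0.09062793]), np.float64(0.002259931237183603))
tubT [array([ 0.6257, -0.2055,  0.035 ]), array([ 0.6351, -0.3796,  0.035 ]), array([ 0.4437, -0.3897,  0.035 ]), array([ 0.4235, -0.2225,  0.035 ])]
```

View pics/tub.png

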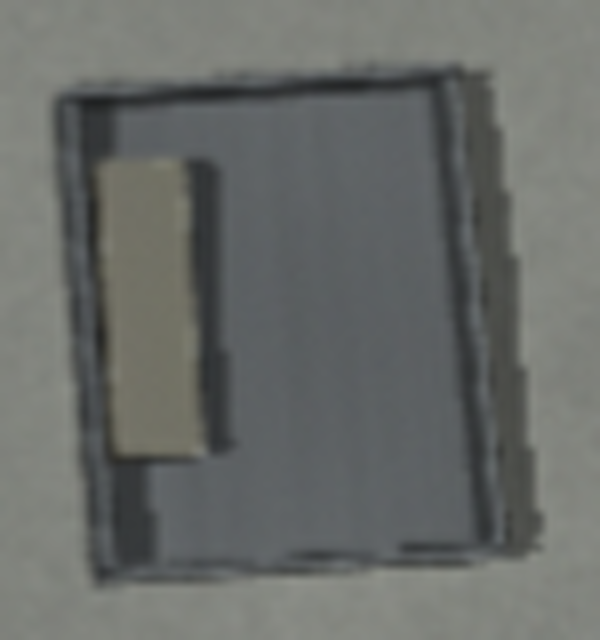

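View pics/tubs.png

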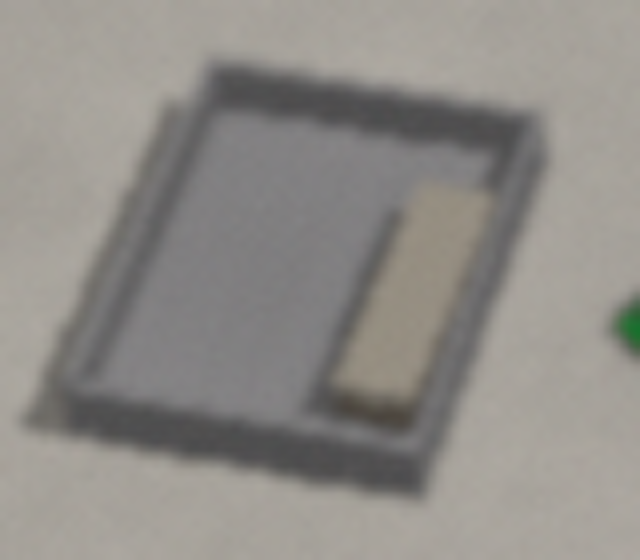

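```bash
cat >> h.py <<'E'
def yaw_of(R): return np.degrees(np.arctan2(R[1,1],R[0,1]))
def plan(*wps):
    "wp=(x,y,z,yawdeg of tool y) -> rows relative to present pose"
    s=get_state(); R=RR.from_quat(s["tcp_rot"]); p=s["eef_pos"]
    print("t",round(s["time"],2),"p",p.round(4),"yaw",yaw_of(R.as_matrix()).round(2),"q6",s["qpos"][5].round(3),"F",s["contact_force"].round(1),"M",s["wrist_torque"].round(3),"op",round(s["opening"],3))
    for x,y,z,a in wps:
        a=np.radians(a); Y=np.array([np.cos(a),np.sin(a),0]);Z=np.array([0,0,-1.]);X=np.cross(Y,Z)
        T=RR.from_matrix(np.c_[X,Y,Z]); print((R.inv()*T).as_rotvec().round(4).tolist(), R.inv().apply(np.array([x,y,z])-p).round(4).tolist())
E
python3 - <<'E'
from m import *
plan((.249,.627,.40,68.3),(.552,.109,.40,-79.5),(.552,.109,.15,-79.5))
t=cam("top")
for u,v,z in((81,213,.2),(82,173,.24),(84,138,.22)): print(onz(t,u,v,z))
E
```

```text
t 0.4 p [0.2495 0.6271 0.2311] yaw 68.3 q6 -0.15 F [-0.5 -0.3 -0.4] M [ 0.026 -0.016  0.034] op 0.999
[-0.0003, -0.0, -0.0001] [0.0005, -0.0003, -0.1689]
[-0.0002, 0.0004, 2.5795] [-0.4726, -0.3696, -0.1688]
[-0.0002, 0.0004, 2.5795] [-0.4726, -0.3695, 0.0812]
[0.44106228 0.4369601  0.2       ]
[0.54568206 0.42718561 0.24      ]
[0.64748321 0.43840342 0.22      ]
```

Request:
arm_command(steps=[[[0,0,0],[0,0,-0.06],1],[[0,0,0],[0,0,-0.12],1],[[0,0,0.1],[0,0,-0.169],1],[[0,0,0.28],[-0.05,-0.04,-0.169],1],[[0,0,0.46],[-0.095,-0.075,-0.169],1],[[0,0,0.64],[-0.14,-0.11,-0.169],1],[[0,0,0.82],[-0.185,-0.147,-0.169],1],[[0,0,1.0],[-0.23,-0.185,-0.169],1],[[0,0,1.18],[-0.275,-0.22,-0.169],1],[[0,0,1.36],[-0.32,-0.255,-0.169],1],[[0,0,1.54],[-0.365,-0.29,-0.169],1],[[0,0,1.72],[-0.41,-0.325,-0.169],1]])

```text
time: 1.95
eef_pos: [0.5109, 0.1718, 0.4006]
tcp_rot: [0.869, 0.496, 0.0, 0.0]
contact_force: [1.3, 0.3, 0.0]
opening: 0.996
```

```bash
python3 - <<'E'
from m import *
plan((.552,.109,.40,-79.5),(.552,.109,.15,-79.5))
E
```

```text
t 1.95 p [0.5109 0.1718 0.4006] yaw -30.59 q6 0.67 F [1.3 0.3 0. ] M [ 0.008 -0.013  0.019] op 0.996
[0.0004, -0.0008, 0.8536] [-0.0332, 0.0673, 0.0007]
[0.0004, -0.0008, 0.8536] [-0.0333, 0.0672, 0.2507]
```

Request:
arm_command(steps=[[[0,0,0.18],[-0.015,0.03,0.03],0],[[0,0,0.36],[-0.033,0.067,0.08],0],[[0,0,0.54],[-0.033,0.067,0.13],0],[[0,0,0.72],[-0.033,0.067,0.17],0],[[0,0,0.854],[-0.033,0.067,0.21],0],[[0,0,0.854],[-0.033,0.067,0.25],0],[[0,0,0.854],[-0.033,0.067,0.25],0]])

```text
time: 2.82
eef_pos: [0.5493, 0.1093, 0.147]
tcp_rot: [0.996, 0.091, -0.004, -0.0]
contact_force: [-0.5, -0.9, 0.4]
opening: 0.5
```

```bash
python3 - <<'E'
from m import *
plan((.552,.109,.07,-79.5))
t=cam("top"); s=cam("scene"); save(t,"t2.png",(160,130,260,230),7);save(s,"s2.png",(255,140,355,240),7)
p=get_state()["eef_pos"]; print(proj(t,p),proj(s,p))
E
```

```text
t 2.83 p [0.5493 0.1093 0.147 ] yaw -79.53 q6 1.403 F [-0.5 -0.9  0.4] M [-0.017 -0.004  0.018] op 0.5
[-0.0013, 0.0073, -0.0005] [0.0032, 0.0009, 0.0769]
[[204.41980137 178.89541292]] [[306.83590883 190.07382111]]
```

View pics/s2.png

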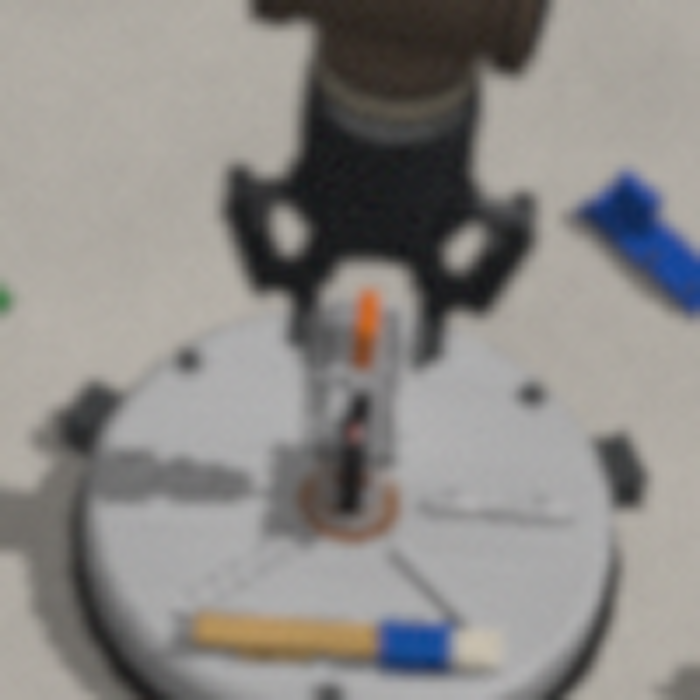

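View pics/t2.png

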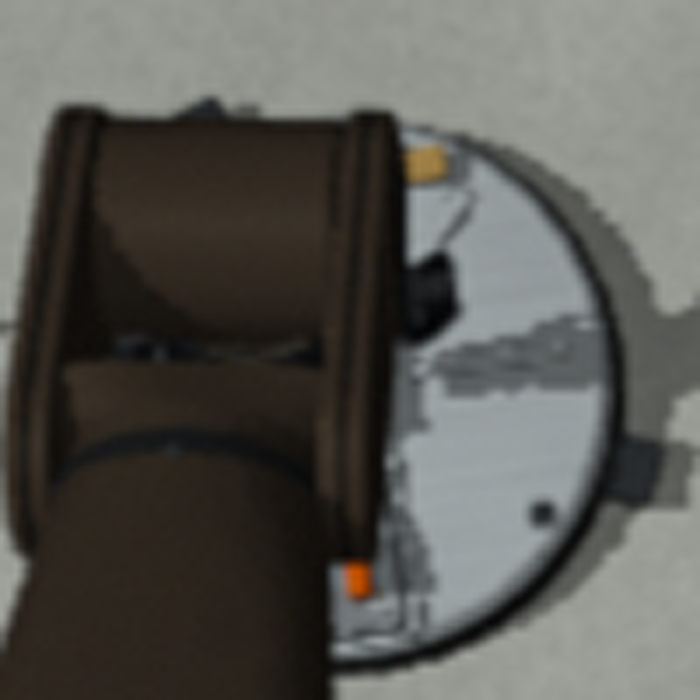

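Request:
arm_command(steps=[[[0,0.007,0],[0.003,0,0.03],0],[[0,0.007,0],[0.003,0,0.06],0],[[0,0.007,0],[0.003,0.001,0.08],0],[[0,0.007,0],[0.003,0.001,0.08],0]], force=20)

```text
time: 3.42
eef_pos: [0.5558, 0.1089, 0.0716]
tcp_rot: [0.996, 0.091, 0.004, -0.0]
contact_force: [-0.0, -0.1, 0.6]
opening: 0.502
```

```bash
python3 - <<'E'
from m import *
plan((.552,.109,.066,-79.5))
s=cam("scene"); save(s,"s3.png",(265,150,345,230),8)
E
```

```text
t 3.42 p [0.5558 0.1089 0.0716] yaw -79.52 q6 1.401 F [-0.  -0.1  0.6] M [ 0.037  0.005 -0.002] op 0.502
[0.0, -0.0079, -0.0004] [-0.0037, -0.0008, 0.0055]
```

View pics/s3.png

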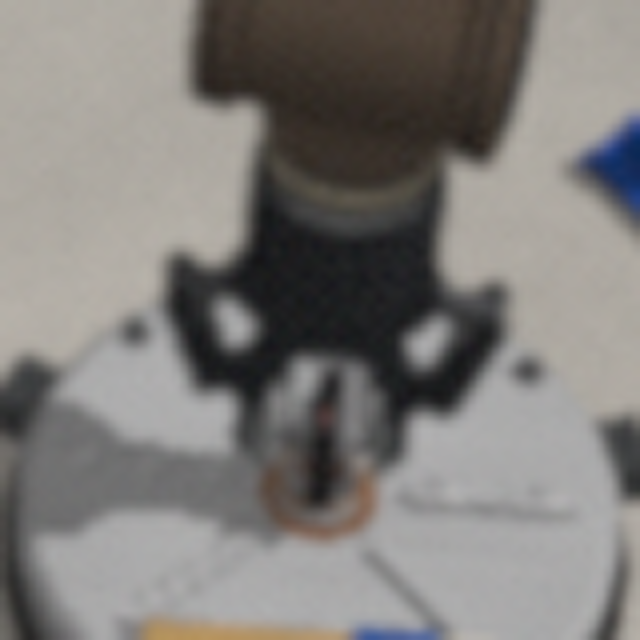

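Request:
arm_command(steps=[[[0,-0.008,0],[-0.0035,-0.001,0.005],0],[[0,-0.008,0],[-0.0035,-0.001,0.005],-0.4],[[0,-0.008,0],[-0.0035,-0.001,0.005],-1],[[0,-0.008,0],[-0.0035,-0.001,0.005],-1],[[0,-0.008,0],[-0.0035,-0.001,0.005],-1],[[0,-0.008,0],[-0.0035,-0.001,0.005],-1]], force=20)

```text
time: 4.22
eef_pos: [0.5531, 0.1106, 0.0684]
tcp_rot: [0.996, 0.091, 0.001, -0.001]
contact_force: [-2.3, 5.0, 3.0]
opening: 0.137
```

```bash
python3 - <<'E'
from m import *
plan((.552,.109,.066,-79.5))
E
```

```text
t 4.22 p [0.5531 0.1106 0.0684] yaw -79.55 q6 1.403 F [-2.3  5.   3. ] M [0.69  0.175 0.022] op 0.137
[-0.0018, -0.0029, -0.0009] [-0.0014, 0.0014, 0.0024]
```

Request:
arm_command(steps=[[[0,0,0],[0,0,0],-1],[[0,0,0],[0,0,0],-1],[[0,0,0],[0,0,0],-1]], force=60)

```text
time: 4.6
eef_pos: [0.5531, 0.1107, 0.0686]
tcp_rot: [0.996, 0.091, 0.001, -0.001]
contact_force: [-1.7, 2.6, 2.4]
opening: 0.125
```

```bash
cat > st.py <<'E'
from h import *
s=get_state(); R=RR.from_quat(s["tcp_rot"]).as_matrix()
print("t",round(s["time"],2),"p",s["eef_pos"].round(4),"yaw",yaw_of(R).round(2),"rad",np.radians(yaw_of(R)+79.55).round(4),"q6",s["qpos"][5].round(4),"F",s["contact_force"].round(1),"M",s["wrist_torque"].round(3),"eff6",s["joint_efforts"][5].round(3),"op",round(s["opening"],3))
E
python3 st.py
```

```text
t 4.6 p [0.5531 0.1107 0.0686] yaw -79.55 rad 0.0 q6 1.4031 F [-1.7  2.6  2.4] M [0.167 0.169 0.033] eff6 0.009 op 0.125
```

Request:
arm_command(steps=[[[0,0,-0.02],[0,0,0],-1],[[0,0,-0.04],[0,0,0],-1],[[0,0,-0.04],[0,0,0],-1]])

```text
time: 4.97
eef_pos: [0.5531, 0.1107, 0.0686]
tcp_rot: [0.994, 0.111, 0.001, -0.001]
contact_force: [-1.9, 2.2, 0.9]
opening: 0.128
```

```bash
python3 st.py
```

```text
t 4.97 p [0.5531 0.1107 0.0686] yaw -77.25 rad 0.0401 q6 1.3629 F [-1.9  2.2  0.9] M [ 0.215  0.075 -0.062] eff6 -0.097 op 0.128
```

Request:
arm_command(steps=[[[0,0,-0.02],[0,0,0],-1],[[0,0,-0.035],[0,0,0],-1],[[0,0,-0.035],[0,0,0],-1]])

```text
time: 5.35
eef_pos: [0.5531, 0.1107, 0.0686]
tcp_rot: [0.992, 0.128, 0.001, -0.001]
contact_force: [-1.6, 1.8, 1.0]
opening: 0.128
```

```bash
python3 st.py
```

```text
t 5.35 p [0.5531 0.1107 0.0686] yaw -75.27 rad 0.0747 q6 1.328 F [-1.6  1.8  1. ] M [ 0.158  0.08  -0.355] eff6 -0.394 op 0.128
```

Request:
arm_command(steps=[[[0,0,-0.005],[0,0,0],-1],[[0,0,-0.005],[0,0,0],-1],[[0,0,-0.005],[0,0,0],-1]])

```text
time: 5.72
eef_pos: [0.5531, 0.1106, 0.0686]
tcp_rot: [0.991, 0.131, 0.001, -0.001]
contact_force: [-1.5, 1.6, 1.9]
opening: 0.126
```

```bash
python3 st.py
```

```text
t 5.72 p [0.5531 0.1106 0.0686] yaw -75.0 rad 0.0795 q6 1.3232 F [-1.5  1.6  1.9] M [ 0.107  0.12  -0.487] eff6 -0.48 op 0.126
```

Request:
arm_command(steps=[[[0,0,0],[0,0,0],-1],[[0,0,0],[0,0,0],-1]])

```text
time: 5.98
eef_pos: [0.5532, 0.1106, 0.0686]
tcp_rot: [0.991, 0.131, 0.001, -0.001]
contact_force: [-1.3, 2.3, 1.6]
opening: 0.13
```

```bash
python3 st.py
```

```text
t 5.97 p [0.5532 0.1106 0.0686] yaw -75.0 rad 0.0794 q6 1.3232 F [-1.3  2.3  1.6] M [ 0.131  0.091 -0.48 ] eff6 -0.472 op 0.13
```

Request:
arm_command(steps=[[[0,0,0.04],[0,0,0],-1],[[0,0,0.08],[0,0,0],-1],[[0,0,0.105],[0,0,0],-1],[[0,0,0.12],[0,0,0],-1],[[0,0,0.12],[0,0,0],-1]])

```text
time: 6.6
eef_pos: [0.5531, 0.1107, 0.0686]
tcp_rot: [0.997, 0.071, 0.001, -0.001]
contact_force: [-0.8, 2.5, 1.0]
opening: 0.13
```

```bash
python3 st.py
```

```text
t 6.6 p [0.5531 0.1107 0.0686] yaw -81.85 rad -0.0401 q6 1.443 F [-0.8  2.5  1. ] M [0.166 0.13  0.019] eff6 -0.004 op 0.13
```

Request:
arm_command(steps=[[[0,0,0.02],[0,0,0],-1],[[0,0,0.035],[0,0,0],-1],[[0,0,0.035],[0,0,0],-1]])

```text
time: 6.98
eef_pos: [0.5531, 0.1107, 0.0686]
tcp_rot: [0.999, 0.053, 0.001, -0.001]
contact_force: [-1.1, 2.4, 0.7]
opening: 0.127
```

```bash
python3 st.py
```

```text
t 6.97 p [0.5531 0.1107 0.0686] yaw -83.88 rad -0.0756 q6 1.4783 F [-1.1  2.4  0.7] M [0.212 0.126 0.001] eff6 -0.02 op 0.127
```

Request:
arm_command(steps=[[[0,0,0.02],[0,0,0],-1],[[0,0,0.04],[0,0,0],-1],[[0,0,0.04],[0,0,0],-1]])

```text
time: 7.35
eef_pos: [0.5531, 0.1107, 0.0686]
tcp_rot: [0.999, 0.033, 0.001, -0.001]
contact_force: [-2.0, 2.0, 0.8]
opening: 0.126
```

```bash
python3 st.py
```

```text
t 7.35 p [0.5531 0.1107 0.0686] yaw -86.2 rad -0.1161 q6 1.5188 F [-2.   2.   0.8] M [ 0.167  0.123 -0.094] eff6 -0.039 op 0.126
```

```bash
python3 - <<'E'
from m import *
s=cam("scene"); save(s,"s4.png",(275,165,335,225),10)
E
python3 st.py
```

```text
t 7.4 p [0.5532 0.1107 0.0686] yaw -86.2 rad -0.116 q6 1.5187 F [-1.2  2.7  2.1] M [ 0.171  0.166 -0.045] eff6 -0.053 op 0.125
```

View pics/s4.png

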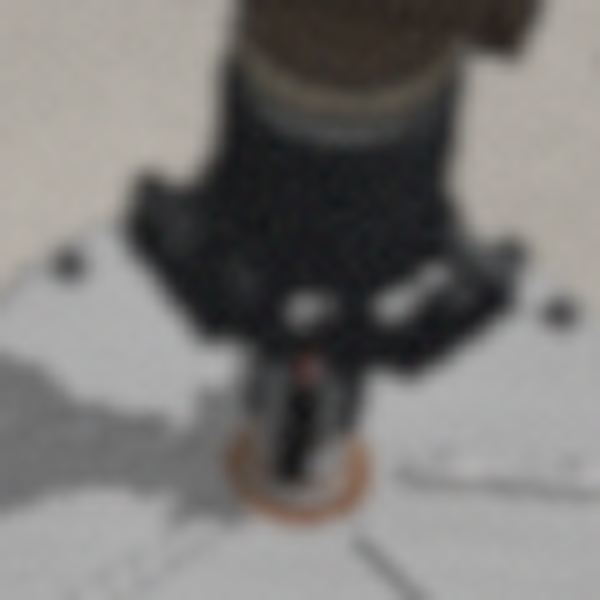

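The bar, at about native (304,207), has turned with the jaws and the red stud mark is still in line. I'll keep going clockwise.

Request:
arm_command(steps=[[[0,0,0.02],[0,0,0],-1],[[0,0,0.04],[0,0,0],-1]])

```text
time: 7.65
eef_pos: [0.5531, 0.1107, 0.0685]
tcp_rot: [1.0, 0.013, 0.001, -0.001]
contact_force: [-0.6, 2.1, 1.5]
opening: 0.13
```

```bash
python3 st.py
```

```text
t 7.65 p [0.5531 0.1107 0.0685] yaw -88.49 rad -0.156 q6 1.559 F [-0.6  2.1  1.5] M [0.24  0.142 0.406] eff6 0.305 op 0.13
```

Request:
arm_command(steps=[[[0,0,0.003],[0,0,0],-1],[[0,0,0.003],[0,0,0],-1]])

```text
time: 7.9
eef_pos: [0.5531, 0.1107, 0.0685]
tcp_rot: [1.0, 0.012, 0.001, -0.001]
contact_force: [-0.1, 1.9, 0.7]
opening: 0.127
```

```bash
python3 st.py
```

```text
t 7.9 p [0.5531 0.1107 0.0685] yaw -88.63 rad -0.1585 q6 1.5617 F [-0.1  1.9  0.7] M [0.166 0.108 0.374] eff6 0.377 op 0.127
```

Request:
arm_command(steps=[[[0,0,0.006],[0,0,0],-1],[[0,0,0.006],[0,0,0],-1],[[0,0,0.006],[0,0,0],-1]])

```text
time: 8.28
eef_pos: [0.5531, 0.1107, 0.0686]
tcp_rot: [1.0, 0.009, 0.001, -0.001]
contact_force: [-0.8, 2.6, 1.0]
opening: 0.128
```

```bash
python3 st.py
```

```text
t 8.28 p [0.5531 0.1107 0.0686] yaw -89.0 rad -0.165 q6 1.568 F [-0.8  2.6  1. ] M [0.253 0.116 0.188] eff6 0.18 op 0.128
```

Torque dropped to 0.19, so the first crack came on the clockwise side. Now for the other stop.

Request:
arm_command(steps=[[[0,0,-0.06],[0,0,0],-1],[[0,0,-0.12],[0,0,0],-1],[[0,0,-0.17],[0,0,0],-1],[[0,0,-0.205],[0,0,0],-1],[[0,0,-0.22],[0,0,0],-1]])

```text
time: 8.9
eef_pos: [0.5531, 0.1107, 0.0685]
tcp_rot: [0.993, 0.118, 0.001, -0.001]
contact_force: [-0.7, 2.0, 0.1]
opening: 0.126
```

```bash
python3 st.py
```

```text
t 8.9 p [0.5531 0.1107 0.0685] yaw -76.41 rad 0.0548 q6 1.3479 F [-0.7  2.   0.1] M [ 0.204  0.125 -0.046] eff6 -0.021 op 0.126
```

Request:
arm_command(steps=[[[0,0,-0.02],[0,0,0],-1],[[0,0,-0.035],[0,0,0],-1]])

```text
time: 9.15
eef_pos: [0.5531, 0.1107, 0.0685]
tcp_rot: [0.991, 0.136, 0.001, -0.001]
contact_force: [-1.3, 2.6, 1.1]
opening: 0.13
```

```bash
python3 st.py
```

```text
t 9.15 p [0.5531 0.1107 0.0685] yaw -74.36 rad 0.0905 q6 1.3121 F [-1.3  2.6  1.1] M [0.2   0.093 0.006] eff6 -0.002 op 0.13
```

Request:
arm_command(steps=[[[0,0,-0.02],[0,0,0],-1],[[0,0,-0.035],[0,0,0],-1]])

```text
time: 9.4
eef_pos: [0.5531, 0.1107, 0.0686]
tcp_rot: [0.988, 0.154, 0.001, -0.001]
contact_force: [-0.5, 2.1, 1.7]
opening: 0.129
```

```bash
python3 st.py
```

```text
t 9.4 p [0.5531 0.1107 0.0686] yaw -72.3 rad 0.1266 q6 1.2761 F [-0.5  2.1  1.7] M [ 0.194  0.142 -0.026] eff6 -0.005 op 0.129
```

Request:
arm_command(steps=[[[0,0,-0.02],[0,0,0],-1],[[0,0,-0.04],[0,0,0],-1]])

```text
time: 9.65
eef_pos: [0.5531, 0.1107, 0.0685]
tcp_rot: [0.985, 0.174, 0.001, -0.001]
contact_force: [-0.0, 1.6, 0.7]
opening: 0.126
```

```bash
python3 st.py
```

```text
t 9.65 p [0.5531 0.1107 0.0685] yaw -69.93 rad 0.1678 q6 1.2348 F [-0.   1.6  0.7] M [ 0.229  0.064 -0.079] eff6 0.023 op 0.126
```

Request:
arm_command(steps=[[[0,0,-0.02],[0,0,0],-1],[[0,0,-0.04],[0,0,0],-1]])

```text
time: 9.9
eef_pos: [0.5531, 0.1107, 0.0685]
tcp_rot: [0.981, 0.195, 0.001, -0.001]
contact_force: [-0.6, 2.0, 1.6]
opening: 0.126
```

```bash
python3 st.py
```

```text
t 9.9 p [0.5531 0.1107 0.0685] yaw -67.57 rad 0.2092 q6 1.1935 F [-0.6  2.   1.6] M [ 0.241  0.08  -0.053] eff6 0.022 op 0.126
```

Request:
arm_command(steps=[[[0,0,-0.02],[0,0,0],-1],[[0,0,-0.04],[0,0,0],-1]])

```text
time: 10.15
eef_pos: [0.5532, 0.1107, 0.0686]
tcp_rot: [0.977, 0.215, 0.001, -0.001]
contact_force: [-1.0, 2.4, 1.2]
opening: 0.123
```

```bash
python3 st.py
```

```text
t 10.15 p [0.5532 0.1107 0.0686] yaw -65.2 rad 0.2504 q6 1.1522 F [-1.   2.4  1.2] M [ 0.097  0.08  -0.124] eff6 -0.041 op 0.123
```

Request:
arm_command(steps=[[[0,0,-0.015],[0,0,0],-1],[[0,0,-0.03],[0,0,0],-1]])

```text
time: 10.4
eef_pos: [0.5532, 0.1107, 0.0686]
tcp_rot: [0.973, 0.229, 0.002, -0.001]
contact_force: [-0.6, 2.2, 1.9]
opening: 0.127
```

```bash
python3 st.py
```

```text
t 10.4 p [0.5532 0.1107 0.0686] yaw -63.49 rad 0.2804 q6 1.1219 F [-0.6  2.2  1.9] M [ 0.121  0.173 -0.34 ] eff6 -0.301 op 0.127
```

On the stop at about 0.32 N m. Easing up and holding.

Request:
arm_command(steps=[[[0,0,-0.006],[0,0,0],-1],[[0,0,-0.006],[0,0,0],-1],[[0,0,-0.006],[0,0,0],-1]])

```text
time: 10.78
eef_pos: [0.5532, 0.1107, 0.0686]
tcp_rot: [0.973, 0.232, 0.002, -0.001]
contact_force: [-1.1, 2.9, 1.1]
opening: 0.123
```

```bash
python3 st.py
```

```text
t 10.78 p [0.5532 0.1107 0.0686] yaw -63.15 rad 0.2861 q6 1.1161 F [-1.1  2.9  1.1] M [ 0.174  0.086 -0.328] eff6 -0.36 op 0.123
```

Request:
arm_command(steps=[[[0,0,-0.007],[0,0,0],-1],[[0,0,-0.007],[0,0,0],-1],[[0,0,-0.007],[0,0,0],-1]])

```text
time: 11.15
eef_pos: [0.5532, 0.1107, 0.0685]
tcp_rot: [0.972, 0.236, 0.002, -0.001]
contact_force: [-1.1, 1.7, 0.9]
opening: 0.124
```

```bash
python3 st.py
```

```text
t 11.15 p [0.5532 0.1107 0.0685] yaw -62.69 rad 0.2942 q6 1.1084 F [-1.1  1.7  0.9] M [ 0.162  0.117 -0.216] eff6 -0.239 op 0.124
```

Request:
arm_command(steps=[[[0,0,-0.015],[0,0,0],-1],[[0,0,-0.015],[0,0,0],-1]])

```text
time: 11.4
eef_pos: [0.5532, 0.1107, 0.0685]
tcp_rot: [0.97, 0.243, 0.002, -0.001]
contact_force: [-0.7, 2.2, 1.7]
opening: 0.129
```

```bash
python3 st.py
```

```text
t 11.4 p [0.5532 0.1107 0.0685] yaw -61.83 rad 0.3092 q6 1.0933 F [-0.7  2.2  1.7] M [ 0.228  0.105 -0.319] eff6 -0.333 op 0.129
```

Still a stop here, so it needs another crack. Back clockwise, to about -0.13.

Request:
arm_command(steps=[[[0,0,0.06],[0,0,0],-1],[[0,0,0.14],[0,0,0],-1],[[0,0,0.22],[0,0,0],-1],[[0,0,0.3],[0,0,0],-1],[[0,0,0.37],[0,0,0],-1],[[0,0,0.42],[0,0,0],-1],[[0,0,0.445],[0,0,0],-1],[[0,0,0.445],[0,0,0],-1]])

```text
time: 12.4
eef_pos: [0.5531, 0.1107, 0.0686]
tcp_rot: [1.0, 0.024, 0.001, -0.001]
contact_force: [-0.6, 1.9, 1.4]
opening: 0.125
```

```bash
python3 st.py
```

```text
t 12.4 p [0.5531 0.1107 0.0686] yaw -87.29 rad -0.135 q6 1.5377 F [-0.6  1.9  1.4] M [ 0.14   0.088 -0.073] eff6 -0.035 op 0.125
```

Request:
arm_command(steps=[[[0,0,0.02],[0,0,0],-1],[[0,0,0.04],[0,0,0],-1]])

```text
time: 12.65
eef_pos: [0.5531, 0.1107, 0.0686]
tcp_rot: [1.0, 0.003, 0.001, -0.001]
contact_force: [-1.0, 1.6, 0.7]
opening: 0.129
```

```bash
python3 st.py
```

```text
t 12.65 p [0.5531 0.1107 0.0686] yaw -89.62 rad -0.1758 q6 1.5786 F [-1.   1.6  0.7] M [0.157 0.108 0.065] eff6 -0.026 op 0.129
```

Request:
arm_command(steps=[[[0,0,0.02],[0,0,0],-1],[[0,0,0.035],[0,0,0],-1]])

```text
time: 12.9
eef_pos: [0.5531, 0.1107, 0.0686]
tcp_rot: [1.0, -0.015, 0.001, -0.001]
contact_force: [-1.3, 2.4, 1.4]
opening: 0.127
```

```bash
python3 st.py
```

```text
t 12.9 p [0.5531 0.1107 0.0686] yaw -91.68 rad -0.2117 q6 1.6146 F [-1.3  2.4  1.4] M [0.11  0.099 0.046] eff6 0.007 op 0.127
```

Request:
arm_command(steps=[[[0,0,0.02],[0,0,0],-1],[[0,0,0.04],[0,0,0],-1]])

```text
time: 13.15
eef_pos: [0.5531, 0.1107, 0.0686]
tcp_rot: [0.999, -0.035, 0.001, -0.001]
contact_force: [-0.9, 2.6, 1.4]
opening: 0.128
```

```bash
python3 st.py
```

```text
t 13.15 p [0.5531 0.1107 0.0686] yaw -94.04 rad -0.253 q6 1.6559 F [-0.9  2.6  1.4] M [0.15  0.155 0.041] eff6 -0.022 op 0.128
```

Request:
arm_command(steps=[[[0,0,0.02],[0,0,0],-1],[[0,0,0.04],[0,0,0],-1]])

```text
time: 13.4
eef_pos: [0.5531, 0.1107, 0.0686]
tcp_rot: [0.998, -0.056, 0.001, -0.001]
contact_force: [-0.9, 3.0, 1.1]
opening: 0.126
```

```bash
python3 st.py
```

```text
t 13.4 p [0.5531 0.1107 0.0686] yaw -96.42 rad -0.2944 q6 1.6972 F [-0.9  3.   1.1] M [0.133 0.144 0.038] eff6 -0.02 op 0.126
```

Request:
arm_command(steps=[[[0,0,0.02],[0,0,0],-1],[[0,0,0.04],[0,0,0],-1]])

```text
time: 13.65
eef_pos: [0.5531, 0.1107, 0.0685]
tcp_rot: [0.997, -0.077, 0.001, -0.001]
contact_force: [-1.5, 2.8, 0.7]
opening: 0.126
```

```bash
python3 st.py
```

```text
t 13.65 p [0.5531 0.1107 0.0685] yaw -98.78 rad -0.3357 q6 1.7386 F [-1.5  2.8  0.7] M [0.193 0.096 0.07 ] eff6 -0.02 op 0.126
```

Request:
arm_command(steps=[[[0,0,0.02],[0,0,0],-1],[[0,0,0.04],[0,0,0],-1]])

```text
time: 13.9
eef_pos: [0.5531, 0.1107, 0.0685]
tcp_rot: [0.995, -0.097, 0.001, -0.001]
contact_force: [-0.7, 2.4, 2.1]
opening: 0.127
```

```bash
python3 st.py
```

```text
t 13.9 p [0.5531 0.1107 0.0685] yaw -101.12 rad -0.3765 q6 1.7795 F [-0.7  2.4  2.1] M [0.207 0.223 0.262] eff6 0.144 op 0.127
```

Request:
arm_command(steps=[[[0,0,0.013],[0,0,0],-1],[[0,0,0.013],[0,0,0],-1],[[0,0,0.013],[0,0,0],-1]])

```text
time: 14.28
eef_pos: [0.5531, 0.1107, 0.0685]
tcp_rot: [0.995, -0.103, 0.001, -0.001]
contact_force: [-0.6, 3.3, -0.1]
opening: 0.124
```

```bash
python3 st.py
```

```text
t 14.28 p [0.5531 0.1107 0.0685] yaw -101.86 rad -0.3894 q6 1.7924 F [-0.6  3.3 -0.1] M [0.222 0.15  0.233] eff6 0.227 op 0.124
```

Request:
arm_command(steps=[[[0,0,0.012],[0,0,0],-1],[[0,0,0.012],[0,0,0],-1],[[0,0,0.012],[0,0,0],-1]])

```text
time: 14.65
eef_pos: [0.5531, 0.1107, 0.0686]
tcp_rot: [0.994, -0.109, 0.001, -0.001]
contact_force: [-1.1, 2.9, 0.8]
opening: 0.128
```

```bash
python3 st.py
```

```text
t 14.65 p [0.5531 0.1107 0.0686] yaw -102.54 rad -0.4013 q6 1.8043 F [-1.1  2.9  0.8] M [0.192 0.11  0.317] eff6 0.331 op 0.128
```

Request:
arm_command(steps=[[[0,0,0.008],[0,0,0],-1],[[0,0,0.008],[0,0,0],-1],[[0,0,0.008],[0,0,0],-1]])

```text
time: 15.02
eef_pos: [0.5531, 0.1107, 0.0686]
tcp_rot: [0.994, -0.113, 0.001, -0.001]
contact_force: [-0.7, 2.6, 1.1]
opening: 0.125
```

```bash
python3 st.py
```

```text
t 15.03 p [0.5531 0.1107 0.0686] yaw -103.03 rad -0.4098 q6 1.8126 F [-0.7  2.6  1.1] M [0.265 0.168 0.208] eff6 0.204 op 0.125
```

Third crack. Swinging anticlockwise.

Request:
arm_command(steps=[[[0,0,-0.07],[0,0,0],-1],[[0,0,-0.17],[0,0,0],-1],[[0,0,-0.27],[0,0,0],-1],[[0,0,-0.37],[0,0,0],-1],[[0,0,-0.47],[0,0,0],-1],[[0,0,-0.57],[0,0,0],-1],[[0,0,-0.64],[0,0,0],-1],[[0,0,-0.68],[0,0,0],-1],[[0,0,-0.7],[0,0,0],-1]])

```text
time: 16.15
eef_pos: [0.5532, 0.1107, 0.0686]
tcp_rot: [0.972, 0.234, 0.002, -0.001]
contact_force: [-0.9, 2.2, 1.0]
opening: 0.127
```

```bash
python3 st.py
```

```text
t 16.15 p [0.5532 0.1107 0.0686] yaw -62.96 rad 0.2896 q6 1.1128 F [-0.9  2.2  1. ] M [ 0.215  0.121 -0.126] eff6 -0.0 op 0.127
```

Request:
arm_command(steps=[[[0,0,-0.02],[0,0,0],-1],[[0,0,-0.04],[0,0,0],-1]])

```text
time: 16.4
eef_pos: [0.5532, 0.1107, 0.0685]
tcp_rot: [0.967, 0.253, 0.002, -0.001]
contact_force: [-0.6, 2.1, 1.0]
opening: 0.13
```

```bash
python3 st.py
```

```text
t 16.4 p [0.5532 0.1107 0.0685] yaw -60.63 rad 0.3302 q6 1.072 F [-0.6  2.1  1. ] M [ 0.228  0.075 -0.077] eff6 0.027 op 0.13
```

Request:
arm_command(steps=[[[0,0,-0.02],[0,0,0],-1],[[0,0,-0.04],[0,0,0],-1]])

```text
time: 16.65
eef_pos: [0.5531, 0.1107, 0.0685]
tcp_rot: [0.962, 0.273, 0.002, -0.001]
contact_force: [-0.9, 2.9, 1.4]
opening: 0.127
```

```bash
python3 st.py
```

```text
t 16.65 p [0.5531 0.1107 0.0685] yaw -58.27 rad 0.3713 q6 1.0308 F [-0.9  2.9  1.4] M [ 0.214  0.066 -0.052] eff6 0.023 op 0.127
```

Request:
arm_command(steps=[[[0,0,-0.02],[0,0,0],-1],[[0,0,-0.04],[0,0,0],-1]])

```text
time: 16.9
eef_pos: [0.5532, 0.1107, 0.0686]
tcp_rot: [0.956, 0.293, 0.002, -0.001]
contact_force: [-1.1, 1.6, 1.7]
opening: 0.124
```

```bash
python3 st.py
```

```text
t 16.9 p [0.5532 0.1107 0.0686] yaw -55.91 rad 0.4126 q6 0.9895 F [-1.1  1.6  1.7] M [ 0.243  0.088 -0.07 ] eff6 0.022 op 0.124
```

Request:
arm_command(steps=[[[0,0,-0.02],[0,0,0],-1],[[0,0,-0.04],[0,0,0],-1]])

```text
time: 17.15
eef_pos: [0.5532, 0.1107, 0.0686]
tcp_rot: [0.95, 0.313, 0.002, -0.001]
contact_force: [-1.5, 3.2, 0.5]
opening: 0.127
```

```bash
python3 st.py
```

```text
t 17.15 p [0.5532 0.1107 0.0686] yaw -53.54 rad 0.4539 q6 0.9482 F [-1.5  3.2  0.5] M [ 0.217  0.108 -0.04 ] eff6 0.022 op 0.127
```

Request:
arm_command(steps=[[[0,0,-0.02],[0,0,0],-1],[[0,0,-0.04],[0,0,0],-1]])

```text
time: 17.4
eef_pos: [0.5532, 0.1107, 0.0686]
tcp_rot: [0.943, 0.332, 0.002, -0.001]
contact_force: [-1.0, 2.1, 1.4]
opening: 0.128
```

```bash
python3 st.py
```

```text
t 17.4 p [0.5532 0.1107 0.0686] yaw -51.19 rad 0.495 q6 0.907 F [-1.   2.1  1.4] M [ 0.167  0.062 -0.202] eff6 -0.081 op 0.128
```

Request:
arm_command(steps=[[[0,0,-0.018],[0,0,0],-1],[[0,0,-0.018],[0,0,0],-1]])

```text
time: 17.65
eef_pos: [0.5531, 0.1107, 0.0685]
tcp_rot: [0.94, 0.341, 0.002, -0.001]
contact_force: [-0.6, 2.3, 1.0]
opening: 0.124
```

```bash
python3 st.py
```

```text
t 17.65 p [0.5531 0.1107 0.0685] yaw -50.15 rad 0.5131 q6 0.8889 F [-0.6  2.3  1. ] M [ 0.198  0.095 -0.208] eff6 -0.194 op 0.124
```

Request:
arm_command(steps=[[[0,0,-0.016],[0,0,0],-1],[[0,0,-0.016],[0,0,0],-1],[[0,0,-0.016],[0,0,0],-1]])

```text
time: 18.02
eef_pos: [0.5532, 0.1107, 0.0686]
tcp_rot: [0.937, 0.349, 0.002, -0.001]
contact_force: [-1.0, 2.5, 1.2]
opening: 0.123
```

```bash
python3 st.py
```

```text
t 18.02 p [0.5532 0.1107 0.0686] yaw -49.18 rad 0.5301 q6 0.8722 F [-1.   2.5  1.2] M [ 0.273  0.108 -0.136] eff6 -0.036 op 0.123
```

Fourth crack. It should be free now, so I'll check carefully.

Request:
arm_command(steps=[[[0,0,-0.02],[0,0,0],-1],[[0,0,-0.045],[0,0,0],-1]])

```text
time: 18.27
eef_pos: [0.5532, 0.1107, 0.0686]
tcp_rot: [0.929, 0.371, 0.002, -0.001]
contact_force: [-1.1, 2.1, 1.7]
opening: 0.124
```

```bash
python3 st.py
```

```text
t 18.27 p [0.5532 0.1107 0.0686] yaw -46.49 rad 0.577 q6 0.8253 F [-1.1  2.1  1.7] M [ 0.189  0.09  -0.065] eff6 0.051 op 0.124
```

Request:
arm_command(steps=[[[0,0,-0.025],[0,0,0],-1],[[0,0,-0.05],[0,0,0],-1]])

```text
time: 18.52
eef_pos: [0.5532, 0.1107, 0.0686]
tcp_rot: [0.919, 0.395, 0.002, -0.001]
contact_force: [-0.4, 2.5, 0.9]
opening: 0.126
```

```bash
python3 st.py
```

```text
t 18.52 p [0.5532 0.1107 0.0686] yaw -43.52 rad 0.6288 q6 0.7736 F [-0.4  2.5  0.9] M [ 0.229  0.066 -0.058] eff6 0.041 op 0.126
```

Request:
arm_command(steps=[[[0,0,-0.02],[0,0,0],-1],[[0,0,-0.04],[0,0,0],-1]])

```text
time: 18.77
eef_pos: [0.5532, 0.1107, 0.0686]
tcp_rot: [0.911, 0.413, 0.002, -0.001]
contact_force: [-0.6, 1.5, 0.6]
opening: 0.126
```

```bash
python3 st.py
```

```text
t 18.77 p [0.5532 0.1107 0.0686] yaw -41.15 rad 0.6702 q6 0.7322 F [-0.6  1.5  0.6] M [ 0.291  0.098 -0.082] eff6 0.021 op 0.126
```

Request:
arm_command(steps=[[[0,0,-0.02],[0,0,0],-1],[[0,0,-0.045],[0,0,0],-1]])

```text
time: 19.02
eef_pos: [0.5532, 0.1107, 0.0686]
tcp_rot: [0.901, 0.435, 0.002, -0.001]
contact_force: [-1.5, 2.5, 1.8]
opening: 0.131
```

```bash
python3 st.py
```

```text
t 19.02 p [0.5532 0.1107 0.0686] yaw -38.48 rad 0.7168 q6 0.6855 F [-1.5  2.5  1.8] M [ 0.214  0.083 -0.082] eff6 0.05 op 0.131
```

Request:
arm_command(steps=[[[0,0,-0.02],[0,0,0],-1],[[0,0,-0.045],[0,0,0],-1]])

```text
time: 19.27
eef_pos: [0.5532, 0.1107, 0.0686]
tcp_rot: [0.89, 0.455, 0.002, -0.001]
contact_force: [-0.1, 2.5, 1.2]
opening: 0.127
```

```bash
python3 st.py
```

```text
t 19.27 p [0.5532 0.1107 0.0686] yaw -35.81 rad 0.7633 q6 0.639 F [-0.1  2.5  1.2] M [ 0.326  0.124 -0.081] eff6 0.049 op 0.127
```

It turns lightly past 0.76 rad, so it is free. On to about 1.48 rad.

Request:
arm_command(steps=[[[0,0,-0.06],[0,0,0],-1],[[0,0,-0.14],[0,0,0],-1],[[0,0,-0.22],[0,0,0],-1],[[0,0,-0.3],[0,0,0],-1],[[0,0,-0.38],[0,0,0],-1],[[0,0,-0.46],[0,0,0],-1],[[0,0,-0.54],[0,0,0],-1],[[0,0,-0.62],[0,0,0],-1],[[0,0,-0.68],[0,0,0],-1],[[0,0,-0.72],[0,0,0],-1],[[0,0,-0.72],[0,0,0],-1]])

```text
time: 20.65
eef_pos: [0.5532, 0.1107, 0.0686]
tcp_rot: [0.673, 0.74, 0.002, -0.0]
contact_force: [0.0, 2.3, 0.6]
opening: 0.125
```

```bash
python3 st.py
```

```text
t 20.65 p [0.5532 0.1107 0.0686] yaw 5.47 rad 1.4838 q6 -0.0815 F [0.  2.3 0.6] M [0.32  0.06  0.088] eff6 0.01 op 0.125
```

Request:
arm_command(steps=[[[0,0,0],[0,0,0],-0.6],[[0,0,0],[0,0,0],-0.1],[[0,0,0],[0,0,0],-0.1],[[0,0,0],[0,0,-0.03],-0.1],[[0,0,0],[0,0,-0.08],-0.1],[[0,0,0],[0,0,-0.13],-0.1],[[0,0,0],[0,0,-0.13],-0.1]])

```text
time: 21.52
eef_pos: [0.5562, 0.1102, 0.2046]
tcp_rot: [0.673, 0.74, 0.006, 0.004]
contact_force: [0.1, 0.4, -0.0]
opening: 0.456
```

```bash
python3 - <<'E'
from m import *
plan((.4665,.0945,.2,-79.5),(.4665,.0945,.12,-79.5))
t=cam("top"); s=cam("scene"); save(s,"s5.png",(255,150,355,250),7); save(t,"t5.png",(160,130,260,230),7)
T=lambda u,v,z:onz(t,300+u/8-.44,155+v/8-.44,z)
S=lambda u,v,z:onz(s,155+u/8-.44,150+v/8-.44,z)
def ang(a,b): d=b-a; return np.degrees(np.arctan2(d[1],d[0])).round(1),np.linalg.norm(d).round(4)
A=[T(*p,.035) for p in((60,90),(458,72),(500,552),(97,582))]
print(np.round(A,4),np.mean(A,0),ang(A[3],A[0]),ang(A[2],A[1]),ang(A[1],A[0]),ang(A[2],A[3]))
B=[S(*p,.035) for p in((210,65),(540,115),(420,455),(60,385))]
print(np.round(B,4),np.mean(B,0),ang(B[0],B[3]),ang(B[1],B[2]),ang(B[0],B[1]),ang(B[3],B[2]))
st=[T(*p,.029) for p in((98,160),(187,158),(205,455),(112,458))]; print("stone",np.mean(st,0),ang(st[3],st[0]),ang(st[2],st[1]),ang(st[1],st[0]))
st=[S(*p,.029) for p in((422,183),(495,195),(412,405),(333,388))]; print("stoneS",np.mean(st,0),ang(st[0],st[3]),ang(st[1],st[2]),ang(st[0],st[1]))
E
```

```text
t 21.52 p [0.5562 0.1102 0.2046] yaw 5.47 q6 -0.081 F [ 0.1  0.4 -0. ] M [-0.064  0.044  0.002] op 0.456
[0.0101, -0.0121, 1.4829] [-0.0071, -0.0908, 0.0033]
[0.0101, -0.0121, 1.4829] [-0.0073, -0.0919, 0.0833]
[[ 0.623  -0.2057  0.035 ]
 [ 0.6345 -0.3662  0.035 ]
 [ 0.4417 -0.3804  0.035 ]
 [ 0.4256 -0.2215  0.035 ]] [ 0.53119653 -0.29344126  0.035     ] (np.float64(4.6), np.float64(0.198)) (np.float64(4.2), np.float64(0.1934)) (np.float64(94.1), np.float64(0.1608)) (np.float64(95.8), np.float64(0.1597))
[[ 0.4482 -0.3817  0.035 ]
 [ 0.4311 -0.2273  0.035 ]
 [ 0.6276 -0.2065  0.035 ]
 [ 0.6402 -0.3669  0.035 ]] [ 0.53677606 -0.29561698  0.035     ] (np.float64(4.4), np.float64(0.1926)) (np.float64(6.0), np.float64(0.1977)) (np.float64(96.3), np.float64(0.1553)) (np.float64(94.5), np.float64(0.1609))
stone [ 0.53652037 -0.24335412  0.029     ] (np.float64(2.9), np.float64(0.1207)) (np.float64(3.4), np.float64(0.1203)) (np.float64(92.8), np.float64(0.036))
stoneS [ 0.53968314 -0.24401095  0.029     ] (np.float64(3.5), np.float64(0.1209)) (np.float64(4.5), np.float64(0.1225)) (np.float64(95.7), np.float64(0.0337))
```

View pics/s5.png

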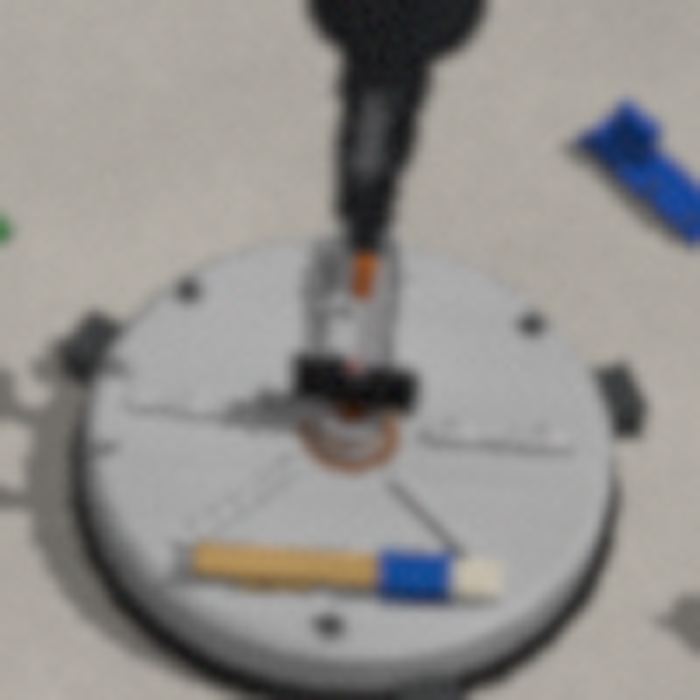

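View pics/t5.png

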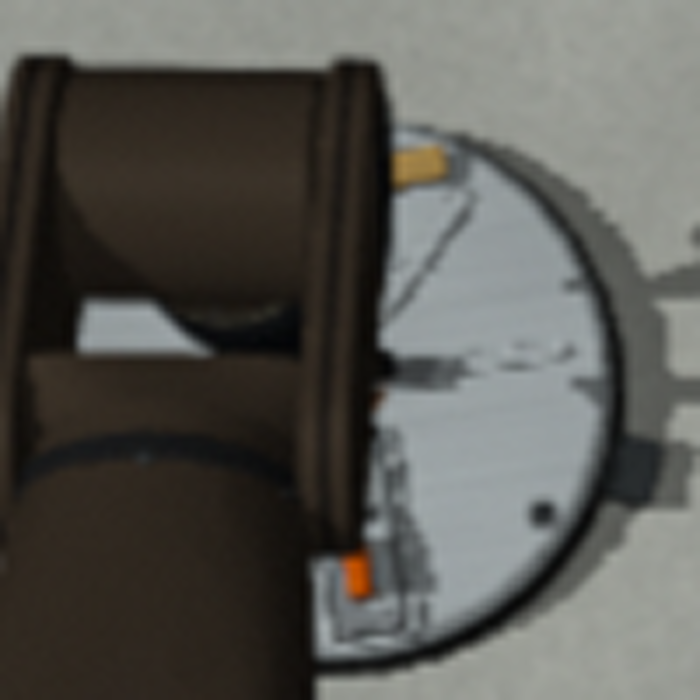

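The scene view shows the bar turned about a quarter and lying across, at about native (306,205). The finger is off the carrier and the orange tab at about (307,189) is unobstructed. On to the tab.

Request:
arm_command(steps=[[[0.01,-0.012,0.18],[-0.001,-0.01,0.003],0],[[0.01,-0.012,0.36],[-0.003,-0.03,0.003],0],[[0.01,-0.012,0.54],[-0.005,-0.05,0.003],0],[[0.01,-0.012,0.72],[-0.007,-0.07,0.003],0],[[0.01,-0.012,0.9],[-0.007,-0.091,0.01],0],[[0.01,-0.012,1.08],[-0.007,-0.091,0.03],0],[[0.01,-0.012,1.26],[-0.007,-0.091,0.05],0],[[0.01,-0.012,1.42],[-0.007,-0.092,0.07],0],[[0.01,-0.012,1.483],[-0.007,-0.092,0.083],0],[[0.01,-0.012,1.483],[-0.007,-0.092,0.083],0],[[0.01,-0.012,1.483],[-0.007,-0.092,0.083],0]])

```text
time: 23.0
eef_pos: [0.4621, 0.0947, 0.1151]
tcp_rot: [0.996, 0.092, -0.006, -0.0]
contact_force: [-0.0, 0.5, 0.6]
opening: 0.503
```

```bash
python3 - <<'E'
from m import *
plan((.4665,.0945,.06,-79.5))
t=cam("top"); s=cam("scene"); save(s,"s6.png",(265,130,345,210),8); save(t,"t6.png",(160,130,260,230),7)
E
```

```text
t 23.0 p [0.4621 0.0947 0.1151] yaw -79.45 q6 1.374 F [-0.   0.5  0.6] M [-0.042  0.024 -0.026] op 0.503
[-0.0019, 0.0111, 0.0008] [0.0049, 0.0011, 0.0551]
```

View pics/s6.png

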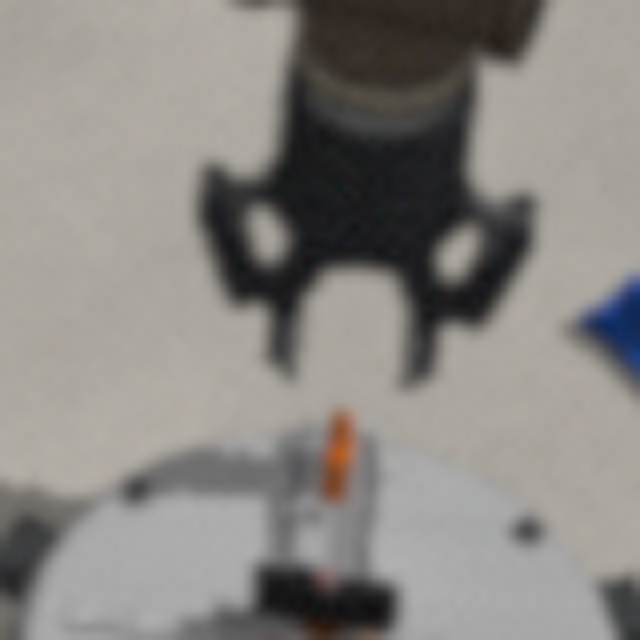

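View pics/t6.png

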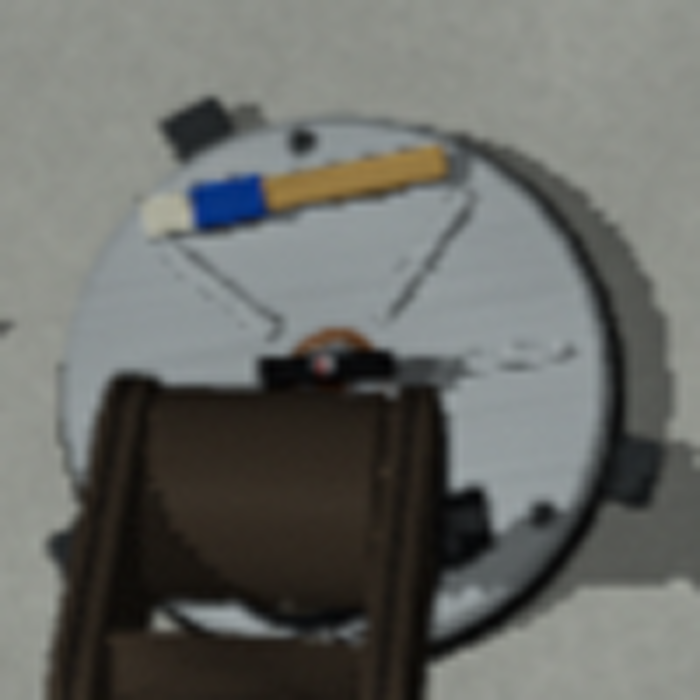

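Request:
arm_command(steps=[[[0,0.005,0],[0.0045,0.001,0.02],0],[[0,0.005,0],[0.0045,0.001,0.042],0],[[0,0.005,0],[0.0045,0.001,0.045],0],[[0,0.005,0],[0.0045,0.001,0.045],0]], force=20)

```text
time: 23.6
eef_pos: [0.4673, 0.0945, 0.0716]
tcp_rot: [0.996, 0.092, -0.002, -0.001]
contact_force: [-0.6, -0.3, 0.5]
opening: 0.5
```

```bash
python3 - <<'E'
from m import *
plan((.4665,.0945,.06,-79.5))
s=cam("scene"); save(s,"s7.png",(265,130,345,210),8)
E
```

```text
t 23.6 p [0.4673 0.0945 0.0716] yaw -79.46 q6 1.372 F [-0.6 -0.3  0.5] M [ 0.034 -0.013 -0.046] op 0.5
[-0.0014, 0.0035, 0.0007] [-0.0008, -0.0001, 0.0116]
```

View pics/s7.png

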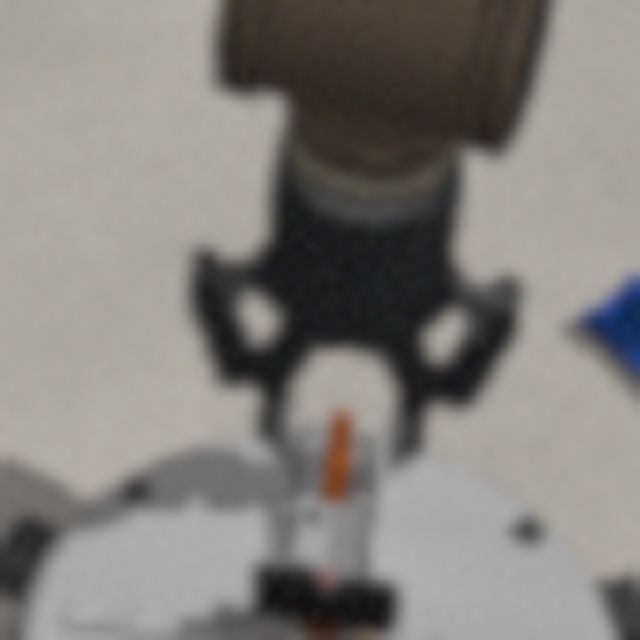

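The tab at native (307,187) is centred between the fingers. Lower and close gently.

Request:
arm_command(steps=[[[0,0.003,0],[-0.001,0,0.012],0],[[0,0.003,0],[-0.001,0,0.012],-0.4],[[0,0.003,0],[-0.001,0,0.012],-1],[[0,0.003,0],[-0.001,0,0.012],-1],[[0,0.003,0],[-0.001,0,0.012],-1],[[0,0.003,0],[-0.001,0,0.012],-1]], force=25)

```text
time: 24.4
eef_pos: [0.4666, 0.0944, 0.0599]
tcp_rot: [0.996, 0.092, 0.0, -0.001]
contact_force: [0.4, 0.2, -0.9]
opening: 0.108
```

```bash
python3 st.py
```

```text
t 24.4 p [0.4666 0.0944 0.0599] yaw -79.46 rad 0.0016 q6 1.3712 F [ 0.4  0.2 -0.9] M [ 0.059  0.022 -0.015] eff6 -0.0 op 0.108
```

Request:
arm_command(steps=[[[0,0,0],[0,0,0],-1],[[0,0,0],[0,0,-0.006],-1],[[0,0,0],[0,0,-0.015],-1],[[0,0,0],[0,0,-0.03],-1],[[0,0,0],[0,0,-0.055],-1],[[0,0,0],[0,0,-0.085],-1],[[0,0,0],[0,0,-0.11],-1],[[0,0,0],[0,0,-0.12],-1],[[0,0,0],[0,0,-0.12],-1]], force=45)

```text
time: 25.52
eef_pos: [0.4669, 0.0943, 0.1808]
tcp_rot: [0.996, 0.092, 0.001, -0.001]
contact_force: [-0.8, 0.3, -2.7]
opening: 0.108
```

```bash
python3 - <<'E'
from m import *
plan((.518,-.321,.18,-85.5),(.518,-.321,.06,-85.5))
s=cam("scene"); save(s,"s8.png",(255,110,355,210),7)
E
```

```text
t 25.52 p [0.4669 0.0943 0.1808] yaw -79.46 q6 1.371 F [-0.8  0.3 -2.7] M [ 0.058  0.008 -0.03 ] op 0.108
[-0.001, -0.0021, 0.1054] [-0.0257, 0.4176, 0.0004]
[-0.001, -0.0021, 0.1054] [-0.026, 0.4177, 0.1204]
```

View pics/s8.png

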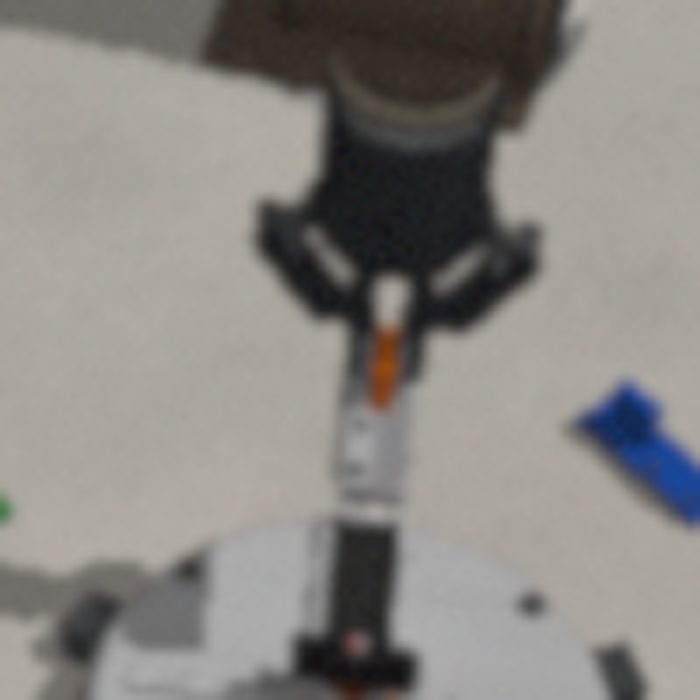

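The carrier hangs from its tab and the black pocket is empty. Force is -2.7 N, consistent with the carrier's mass. Carrying it to the tub.

Request:
arm_command(steps=[[[0,0,0.01],[-0.001,0.02,0],-1],[[0,0,0.02],[-0.003,0.06,0],-1],[[0,0,0.03],[-0.006,0.105,0],-1],[[0,0,0.045],[-0.01,0.15,0],-1],[[0,0,0.06],[-0.013,0.2,0],-1],[[0,0,0.07],[-0.016,0.25,0],-1],[[0,0,0.08],[-0.019,0.3,0],-1],[[0,0,0.09],[-0.022,0.35,0],-1],[[0,0,0.1],[-0.025,0.39,0],-1],[[0,0,0.105],[-0.026,0.41,0],-1],[[0,0,0.105],[-0.026,0.418,0],-1],[[0,0,0.105],[-0.026,0.418,0],-1]])

```text
time: 27.08
eef_pos: [0.517, -0.3206, 0.1784]
tcp_rot: [0.999, 0.04, -0.001, -0.001]
contact_force: [-0.6, 0.7, -2.4]
opening: 0.106
```

```bash
python3 - <<'E'
from m import *
plan((.518,-.321,.06,-85.5))
s=cam("scene"); save(s,"s9.png",(150,110,270,220),6)
t=cam("top"); save(t,"t9.png",(285,140,385,240),7)
E
```

```text
t 27.07 p [ 0.517  -0.3206  0.1784] yaw -85.45 q6 0.769 F [-0.6  0.7 -2.4] M [-0.052 -0.008 -0.029] op 0.106
[-0.0028, 0.0011, 0.0008] [0.0011, 0.0008, 0.1184]
```

View pics/s9.png

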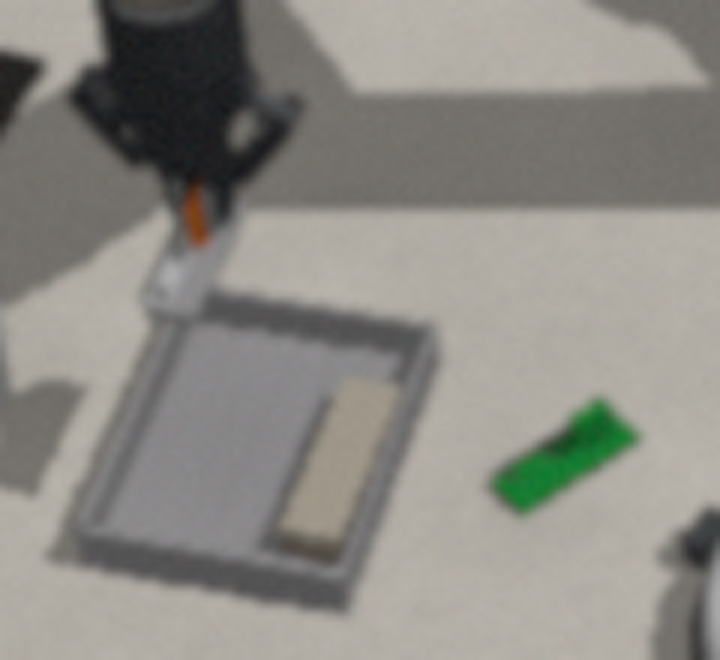

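View pics/t9.png

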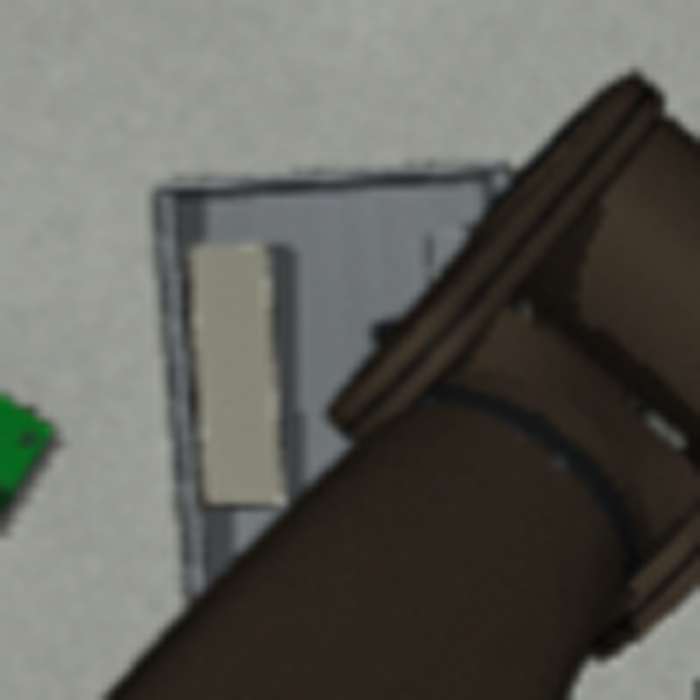

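Request:
arm_command(steps=[[[0,0,0],[0.001,0.001,0.02],-1],[[0,0,0],[0.001,0.001,0.05],-1],[[0,0,0],[0.001,0.001,0.085],-1],[[0,0,0],[0.001,0.001,0.11],-1],[[0,0,0],[0.001,0.001,0.12],-1],[[0,0,0],[0.001,0.001,0.12],-1]])

```text
time: 27.92
eef_pos: [0.5177, -0.3199, 0.0577]
tcp_rot: [0.999, 0.04, -0.001, -0.002]
contact_force: [0.9, -0.1, -3.2]
opening: 0.103
```

```bash
python3 - <<'E'
from m import *
plan((.518,-.321,.02,-85.5))
s=cam("scene"); save(s,"s10.png",(150,110,270,220),6)
t=cam("top"); save(t,"t10.png",(285,140,385,240),7)
E
```

```text
t 27.93 p [ 0.5177 -0.3199  0.0577] yaw -85.38 q6 0.769 F [ 0.9 -0.1 -3.2] M [-0.007 -0.016 -0.024] op 0.103
[-0.0039, 0.0022, 0.0021] [0.0003, 0.0013, 0.0377]
```

View pics/s10.png

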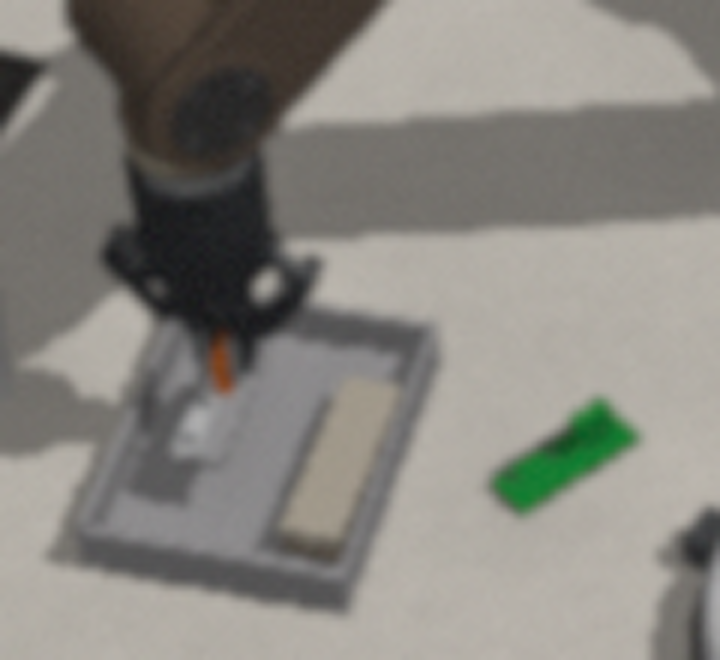

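View pics/t10.png

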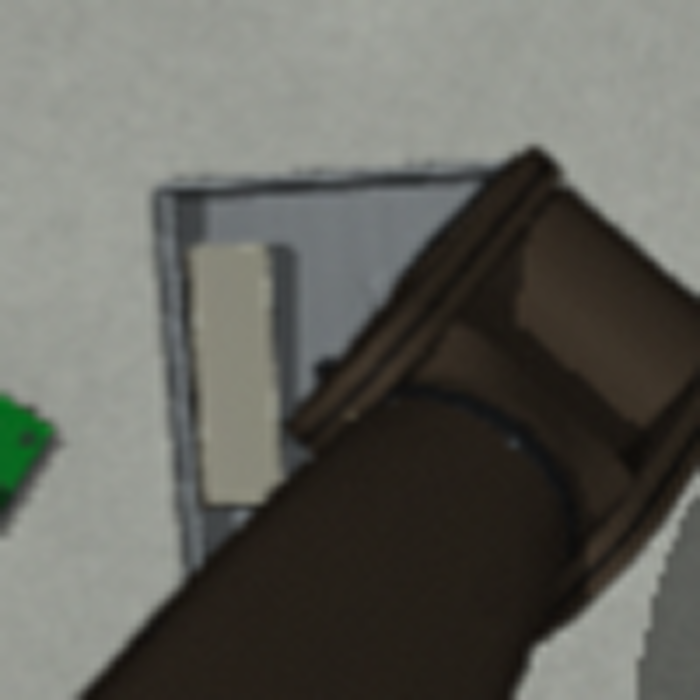

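Well placed: the carrier's front end at native (184,186) is over the free floor, clear of walls and stone. Lowering gently.

Request:
arm_command(steps=[[[0,0,0],[0,0.001,0.01],-1],[[0,0,0],[0,0.001,0.02],-1],[[0,0,0],[0,0.001,0.028],-1],[[0,0,0],[0,0.001,0.031],-1],[[0,0,0],[0,0.001,0.032],-1]])

```text
time: 28.65
eef_pos: [0.5188, -0.3219, 0.0274]
tcp_rot: [0.999, 0.04, 0.0, -0.001]
contact_force: [0.5, 0.2, -2.2]
opening: 0.104
```

```bash
python3 st.py
```

```text
t 28.65 p [ 0.5188 -0.3219  0.0274] yaw -85.39 rad -0.1019 q6 0.7675 F [ 0.5  0.2 -2.2] M [-0.008  0.038 -0.022] eff6 -0.0 op 0.104
```

Request:
arm_command(steps=[[[0,0,0],[0,0,0.002],-1],[[0,0,0],[0,0,0.004],-1],[[0,0,0],[0,0,0.0055],-1],[[0,0,0],[0,0,0.006],-1]])

```text
time: 29.15
eef_pos: [0.5188, -0.3219, 0.0214]
tcp_rot: [0.999, 0.04, 0.0, -0.001]
contact_force: [0.2, 0.4, -1.3]
opening: 0.108
```

```bash
python3 st.py
```

```text
t 29.15 p [ 0.5188 -0.3219  0.0214] yaw -85.39 rad -0.102 q6 0.7675 F [ 0.2  0.4 -1.3] M [0.024 0.064 0.017] eff6 -0.0 op 0.108
```

Request:
arm_command(steps=[[[0,0,0],[0,0,0.001],-1],[[0,0,0],[0,0,0.002],-1],[[0,0,0],[0,0,0.002],-1]])

```text
time: 29.52
eef_pos: [0.5188, -0.3219, 0.02]
tcp_rot: [0.999, 0.04, -0.0, -0.001]
contact_force: [-2.3, 2.4, 2.5]
opening: 0.107
```

```bash
python3 st.py
```

```text
t 29.52 p [ 0.5188 -0.3219  0.02  ] yaw -85.38 rad -0.1018 q6 0.7675 F [-2.3  2.4  2.5] M [0.259 0.38  0.036] eff6 0.002 op 0.107
```

It is on the floor at the expected height (0.020). Releasing.

Request:
arm_command(steps=[[[0,0,0],[0,0,0],-0.7],[[0,0,0],[0,0,0],-0.4],[[0,0,0],[0,0,0],-0.4],[[0,0,0],[0,0,-0.01],-0.4],[[0,0,0],[0,0,-0.04],-0.4],[[0,0,0],[0,0,-0.09],-0.4],[[0,0,0],[0,0,-0.15],-0.4],[[0,0,0],[0,0,-0.2],-0.4],[[0,0,0],[0,0,-0.25],-0.4]], force=20)

```text
time: 30.65
eef_pos: [0.5187, -0.3222, 0.2728]
tcp_rot: [0.999, 0.04, 0.001, -0.0]
contact_force: [0.3, -0.6, 0.9]
opening: 0.299
```

```bash
python3 - <<'E'
from m import *
plan((.42,.0,.3,-85.5),(.35,.35,.35,-85.5))
s=cam("scene"); save(s,"s11.png",(150,110,270,220),6)
E
```

```text
t 30.65 p [ 0.5187 -0.3222  0.2728] yaw -85.38 q6 0.768 F [ 0.3 -0.6  0.9] M [ 0.011  0.02  -0.016] op 0.299
[-0.0003, -0.0012, 0.0021] [-0.0724, -0.3291, -0.0272]
[-0.0003, -0.0012, 0.0021] [-0.114, -0.6836, -0.0771]
```

View pics/s11.png

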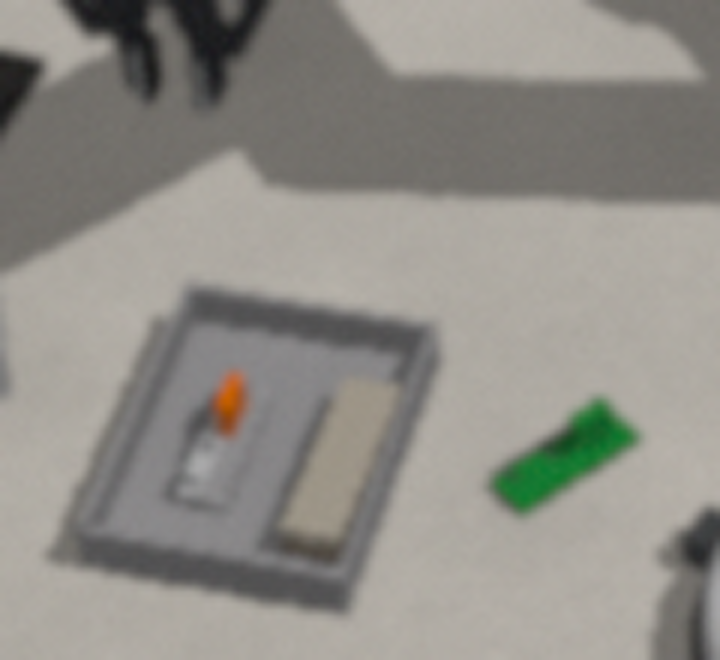

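The carrier lies flat on the tub floor, tab at native (188,177), with the stone unmoved. I'll move the arm aside for a last check from the top camera.

Request:
arm_command(steps=[[[0,0,0],[-0.02,-0.04,-0.03],-0.4],[[0,0,0],[-0.04,-0.09,-0.03],-0.4],[[0,0,0],[-0.055,-0.14,-0.03],-0.4],[[0,0,0],[-0.065,-0.19,-0.03],-0.4],[[0,0,0],[-0.07,-0.24,-0.03],-0.4],[[0,0,0],[-0.07,-0.27,-0.03],-0.4],[[0,0,0],[-0.07,-0.27,-0.03],-0.4]])

```text
time: 31.58
eef_pos: [0.4291, -0.0592, 0.3093]
tcp_rot: [0.999, 0.042, 0.006, 0.005]
contact_force: [0.4, -0.2, -0.2]
opening: 0.303
```

```bash
python3 - <<'E'
from m import *
s=cam("scene"); save(s,"s12.png",s=1.5)
t=cam("top"); save(t,"t12.png",(150,130,380,240),3.4)
E
python3 st.py
```

```text
t 31.68 p [ 0.4295 -0.0609  0.309 ] yaw -85.34 rad -0.1011 q6 1.1171 F [-0.7 -1.  -0.4] M [ 0.065  0.011 -0.027] eff6 0.003 op 0.297
```

View pics/s12.png

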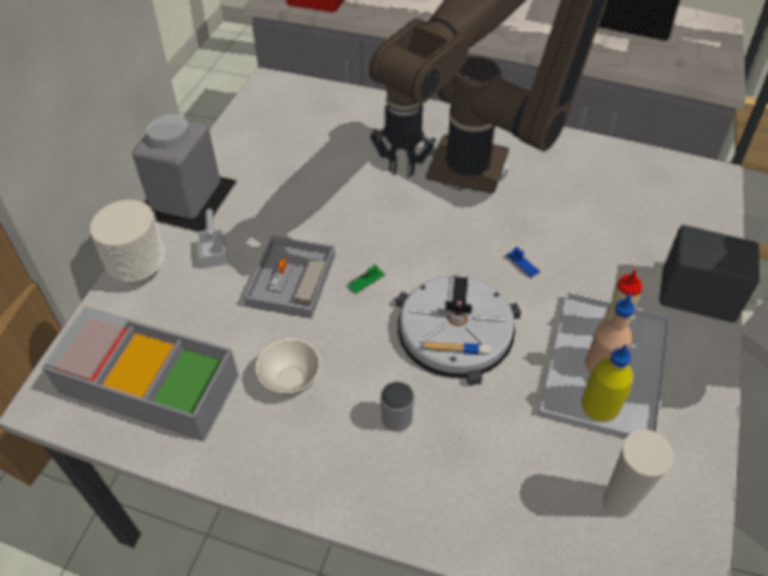

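View pics/t12.png

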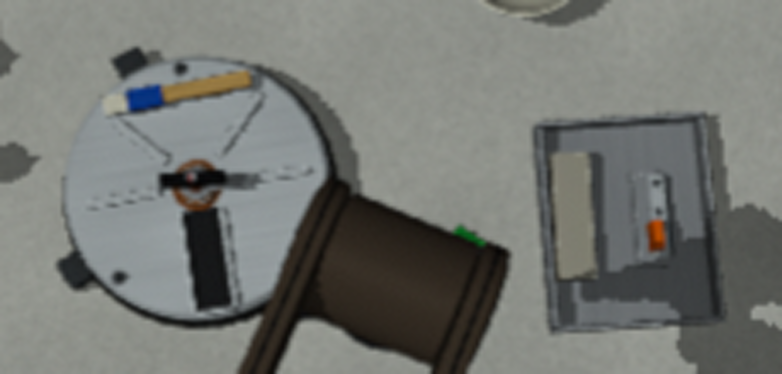

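The top view shows the empty pocket at native (211,207) and the bar across at (206,183). The carrier lies parallel to the stone on the free floor at (342,193), and the brush and the other items are where they were. Handing in.

```bash
python3 -c "
from plant import *
print(sign_off())"
```

```text
the job is handed in; nothing more can be done
None
```

I freed the keeper knob, turned it a quarter turn and moved the blade carrier into the tub. I handed the job in at about 32 s of the 72 s allowed; no verdict is reported.

- **Freeing the knob:** I rocked it to and fro and felt four cracks, clockwise first and then alternating. My torque readings on the stops never went above about 0.49 N m (the stud holds 0.65). That peak came early, on an anticlockwise stop that was not the right one to crack first.
- **Turning it clear:** Once free, it turned lightly to about 1.48 rad anticlockwise, and the steel finger came clear of the carrier.
- **Moving the carrier:** I lifted it straight up by the orange tab and lowered it until it touched the tub floor at the expected height, with about 2.5 N of contact. Then I released it.

**Last checks:** The final pictures show the carrier flat on the free part of the tub floor, beside and parallel to the stone. The pocket is empty and the knob bar lies across it. The brush, the stone and the other objects look unmoved, and the gripper is touching nothing.

- **Not confirmed:** I could not measure the stud's twist directly. I judged it from the torque readings, which were taken between moves and vary by about 0.03 N m.
- **Disagreement between cameras:** The two cameras differed by 3 to 6 mm. I settled the knob's position from the grip itself, which agreed with the top camera.

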